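Set out the bench kit and stand the nut on its block for touch-up

TASK

Set out the kit for the next job on the rubber pads: stand the yellow tape measure on its edge, centred and in line, on the yellow outline, and the grey jar in the middle of the round grey outline. Lay the small wooden block centred and in line on the wood-brown outline, let go of it, and only then lay the big nut flat on the middle of the block. Leave everything resting upright on its place.

Things in the scene. Friction and masses are not known exactly. Their poses are not given: they have to be found in the camera images.
- tape_center (a point): Yellow pocket tape measure, loose, standing on its edge, body 38 wide (x) x 70 long (y) x 68 mm high, 0.28 kg; this point is the centre of that body, 34 mm above its underside. A short steel blade end sticks out 16 mm beyond the body at its -y end, near the bottom. Its x axis runs across the narrow side, y along the long side, z up. Pick it across its 38 mm width. It is the body (not the blade end) that is centred on the pad; either end may face either way.
- jar_center (a point): Short, wide, closed round jar, grey with a pale grey lid, loose, upright, 62 mm in diameter (lid 58) x 76 mm high, 0.45 kg; this point is its centre, 38 mm above its underside; z up, its yaw does not matter. Not the jar with the orange lid, which stays.
- block_center (a point): Small brown wooden offcut, loose, 45 wide (x) x 80 long (y) x 38 mm high, 0.11 kg; this point is its centre, 19 mm above its underside. Its x axis runs across the narrow side, y along the long side, z up. Either end may face either way on its pad.
- nut_center (a point): Big brownish hexagonal steel nut lying flat, loose, 36 mm across flats (x) x 41 mm across corners (y) x 20 mm high with a hole in the middle, 0.11 kg; this point is its centre, 10 mm above its underside. z up along the hole; one pair of flats faces +x and -x. Its yaw on the block does not matter.
- pad_yellow: Fixed black rubber pad 62 (x) x 96 (y) x 4 mm thick with a yellow rectangle 77 x 43 mm inlaid, framed by a pale line: place of the tape measure. (Pads lie to the left of and behind the fixed stack of two tool cases, 200 mm high, that stands in front of the robot; the loose things lie to the right of and behind it: carry over it.) Origin at the centre of the underside; the top is 4 mm higher; y runs along the long side.
- pad_brown: Fixed black rubber pad 68 (x) x 102 (y) x 4 mm thick with a wood-brown rectangle 83 x 49 mm inlaid, framed by a pale line: place of the wooden block. Origin at the centre of the underside; the top is 4 mm higher; y runs along the long side.
- pad_round: Fixed black round rubber pad, 92 mm in diameter and 4 mm thick, with a grey disc 73 mm wide inlaid in a pale ring: place of the jar. Origin at the centre of the underside; the top is 4 mm higher.
Not all that is in view belongs to the job. Leave any red look-alike of the part that bears nut_center alone.

How it is judged:
By the outcome, as a careful person would: the job done as asked, in the order asked, and still so for the second after the job is handed in, with the robot touching nothing.
It also fails if it takes over 131 s, if anything falls off the work surface, if the arm or the gripper's body presses on something with over 40 N, if the wrist force passes 120 N, or if a joint passes its speed limit or range.

ROBOT

A 6-joint arm with a two-finger parallel gripper is mounted at the origin on a cart in front of the work surface, level with it; the furniture and walls round the work are solid. World frame = base frame: x ahead of the robot, y to its left, z up, the work surface at z = 0. Lengths are in m, angles in rad, forces in N, time in s.
With the tool pointing down it reaches from about 0.325 to 0.925 m from the base axis. Payload 3.1 kg.
Tool frame: the origin (TCP) lies midway between the tips of the shut fingers; the grasp point (between the pads) lies 19 mm behind it; z points along the fingers, y is the direction in which the jaws open and shut (so a half turn about z gives the same grasp; the last joint's range is limited). The gripper opens to 85 mm and grips with 20 to 120 N. Pads are 22 mm wide; open, the fingers measure 114 mm over their backs; the gripper's body (76 mm by 85 mm) begins 54 mm behind the grasp point. The pads swing forward as they close: fully open they stand 13 mm farther back than shut.
Start: joints at [-1.229, 0.217, 1.613, -0, 1.311, -0.112], TCP at [0.274, -0.562, 0.231] pointing down, gripper open.
Joint ranges: [-2.75, 2.75], [-0.78, 2.1], [0.31, 2.55], [-1.13, 4.27], [0.13, 2.63], [-2.58, 2.58]. Speed limits (rad/s): [2.79, 2.79, 3.14, 3.14, 3.14, 3.14].

INTERFACE

Orientations are given as a unit quaternion [x, y, z, w].
In Python, from plant import arm gives the robot as it stands.
- The arm moves only by the tool arm_command, never from a script. Its argument "commands" is a list of rows, each a list of 4 numbers: the shift along the tool's x, y, z in m, then the turn about the tool's z in degrees. In form: [[tx, ty, tz, spin], ...]. A call has 1 to 20 rows; each row shifts and turns the commanded pose from where the row before left it, along the tool's axes as they then stand; what a row does not reach is not made up. A row lasts 1/10 s, in which the tool goes at most 50 mm and 8.59 degrees, less where a joint would pass 70% of its speed; a pose out of reach is approached as far as the arm can. A call is refused whole if a number of a shift passes 0.05 or a number of a turn 8.59, either way. A call with a gripper value outside its range is refused whole. "hand" is the finger opening in m, from 0 to 0.0854, set as the call begins (left out, the last holds). The fingers move at their own pace and stop on an object; the grip force is fixed at half the most. Time passes only in rows, so rows that do not move let the fingers close. It gives the time, the measured TCP pose, the force and the opening at its end, in the units of the state.
- arm.state(): the state, without advancing time (a new reading comes with each control period).
- arm.camera(name): name is "scene" or "top" or "wrist"; returns the picture (400x640x3 uint8, blue, green, red); there is no depth.
- arm.calibration(name): a dict with "vertical_fov" (degrees; the focal length in pixels is half the picture's height over the tangent of half this angle, whatever the lens; pixels are square), "cx", "cy" (the principal point, pixels), "k1" (the pictures are not rectified: a ray, as slopes to the right and down, at radius r is drawn at 1 + k1 r^2 times it, then the intrinsics apply), "extrinsics" (4x4, takes a point from world to camera coordinates). Camera axes: x right, y down, z forward; pixel columns grow to the right and rows downward; lengths in m; the calibration is good to about 2 mm. A picture is of the moment at which its call begins: read the wrist's pose just before it. calibration takes no time and is no camera call; for the wrist camera it gives the pose at the moment of the call.
- arm.close_job(): hands the job in, once; it reports no verdict.
Trained networks look in the newest picture that a camera, given by its name, has taken for a name from the list of things; names that differ only in an ending like _2 or _b are one class to them, and where a whole thing is asked for, a point or a joint stands for the part that bears it (a point fixed in the world has none). Each returns a list of dicts, best first, with "conf" (0 to 1); they miss things now and then, are a little off and sometimes report something else, mostly with a low value. They report only what shows in the picture. A call takes as long as a camera call. They do not tell look-alikes from the thing itself.
- arm.find_in(camera, name): "rect" ([centre column, centre row, width, height] as shares, 0 to 1, of the picture: columns of its width, rows of its height, round what is visible of it).
The state is a dict: "clock": time; "joint_positions": joint angles; "joint_velocities": joint speeds; "joint_torque": joint torques, N m; "tcp_pos": TCP position; "orientation": TCP orientation; "force": force on the tool from outside, world axes, zero at the start; "torque": the same for the moment, N m; "gripper_width": opening from 0.0 (shut) to 1.0 (fully open).
Only numpy, scipy, OpenCV 4.12 (cv2) and the standard library are available. Lean on these libraries where they do the work, as an engineer would, in place of code of your own. Each camera call takes 0.05 s, during which the arm holds its last target.

## Working session

There is one attempt and no reset: what is moved stays moved. The work goes in short steps, Python scripts to look and compute and a tool call to move; the robot and the scene stay as the last step left them, time stands still between calls to the robot, and variables do not carry over. Pictures are saved under pics/ and viewed, and the job is handed in when it is done.

Besides the shell and the picture viewer there is one more tool, called after "Emit:" as name(argument=value, ...), one argument or row to a line, values as JSON. arm_command: Moves the arm, as the interface text tells. Its arguments: {"type":"object","properties":{"commands":{"type":"array"},"hand":{"type":"number"}},"required":["commands"]}

```bash
ls; mkdir -p pics; python3 - <<'E'
from plant import arm
import cv2
print(arm.state())
for n in ["scene","top","wrist"]:
    im=arm.camera(n); cv2.imwrite(f"pics/a_{n}.png",im); print(n,arm.calibration(n))
    for t in ["tape_center","jar_center","block_center","nut_center","pad_yellow","pad_brown","pad_round"]:
        print(t,[( [round(v,3) for v in d['rect']],round(d['conf'],2)) for d in arm.find_in(n,t)])
print(arm.state()['clock'])
E
```

```text
pics
{'clock': 0.0, 'joint_positions': array([-1.22918639e+00,  2.17763845e-01,  1.61491539e+00, -1.70850845e-06,
        1.31132714e+00, -1.12193706e-01]), 'joint_velocities': array([ 8.78402950e-04, -1.64844849e-04,  7.57978172e-04,  3.84865827e-05,
       -1.00614061e-03,  1.49836945e-03]), 'joint_torque': array([ 4.53772827e-04, -3.96849275e+01, -3.03850651e+01, -1.84111068e-04,
        9.87868232e-03, -1.31479783e-05]), 'tcp_pos': array([ 0.27374006, -0.56095651,  0.22997207]), 'orientation': array([ 9.74367277e-01,  2.24959893e-01, -1.38952880e-04, -1.19883141e-03]), 'force': array([0.18427516, 0.23958533, 0.11237985]), 'torque': array([-0.00175226, -0.00017618,  0.00956015]), 'gripper_width': 1.000562588219201}
scene {'vertical_fov': 51.91501725815045, 'cx': 325.5850822339644, 'cy': 207.5007232804769, 'k1': -0.007328801305862426, 'extrinsics': array([[ 0.97805818,  0.20831464, -0.00268345, -0.50805785],
       [ 0.15736128, -0.74714554, -0.64576387, -0.0408711 ],
       [-0.13652699,  0.63117236, -0.76353247,  1.20000018],
       [ 0.        ,  0.        ,  0.        ,  1.    
[... 1104 characters left out ...]
 0.049, 0.056], 0.75)]
pad_brown [([0.422, 0.422, 0.045, 0.061], 0.86)]
pad_round [([0.321, 0.579, 0.044, 0.077], 0.81)]
wrist {'vertical_fov': 62.79886000441051, 'cx': 318.874423980029, 'cy': 199.33254774604973, 'k1': -0.029616758865807644, 'extrinsics': array([[ 4.38985782e-01, -8.98493855e-01,  5.25258026e-04,
        -6.26658494e-01],
       [-8.51971922e-01, -4.16070299e-01,  3.17851146e-01,
        -4.13312412e-02],
       [-2.85368757e-01, -1.39979639e-01, -9.48140482e-01,
         3.80253789e-01],
       [ 0.00000000e+00,  0.00000000e+00,  0.00000000e+00,
         1.00000000e+00]])}
tape_center []
jar_center []
block_center []
nut_center []
pad_yellow []
pad_brown []
pad_round []
1.2
```

View pics/a_scene.png

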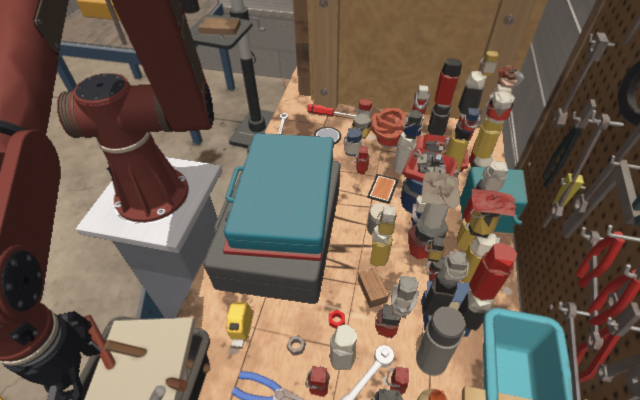

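View pics/a_top.png

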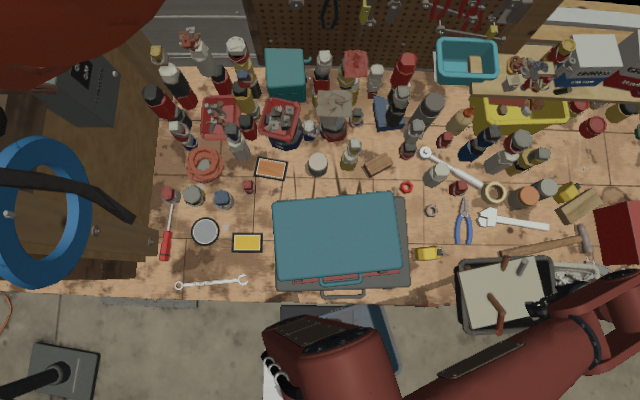

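View pics/a_wrist.png

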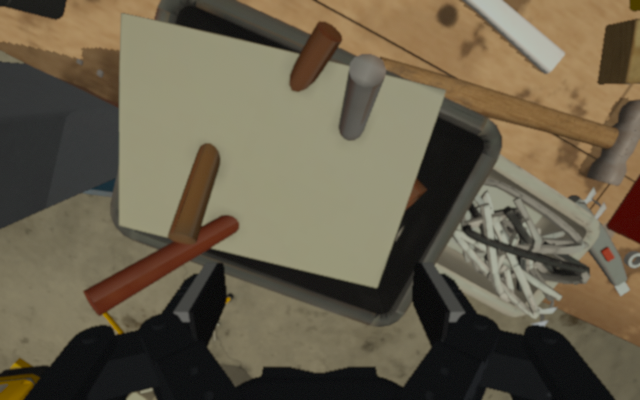

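```bash
cat > h.py <<'E'
from plant import arm
import numpy as np, cv2
from scipy.spatial.transform import Rotation as R
def K(c):
    f=200/np.tan(np.radians(c['vertical_fov'])/2); return np.array([[f,0,c['cx']],[0,f,c['cy']],[0,0,1.]]),np.array([c['k1'],0,0,0,0.])
def p2w(c,uv,z):
    k,d=K(c); uv=np.array(uv,float).reshape(-1,1,2)
    n=cv2.undistortPoints(uv,k,d).reshape(-1,2)
    E=c['extrinsics'];Rm=E[:3,:3];o=-Rm.T@E[:3,3]
    r=np.c_[n,np.ones(len(n))]@Rm
    s=(z-o[2])/r[:,2]; return o+s[:,None]*r
def w2p(c,P):
    k,d=K(c);E=c['extrinsics'];return cv2.projectPoints(np.array(P,float).reshape(-1,1,3),cv2.Rodrigues(E[:3,:3])[0],E[:3,3],k,d)[0].reshape(-1,2)
def st():
    s=arm.state();r=R.from_quat(s['orientation']);x=r.apply([1,0,0]);
    print('t %.2f'%s['clock'],'tcp',s['tcp_pos'].round(4),'xaxis deg %.2f'%np.degrees(np.arctan2(x[1],x[0])),'zax',r.apply([0,0,1]).round(3),'F',s['force'].round(1),'w %.4f'%(s['gripper_width']*.0854),'q',s['joint_positions'].round(2))
    return s
def go(target,yaw=None):
    s=st();r=R.from_quat(s['orientation']);x=r.apply([1,0,0]);a=np.degrees(np.arctan2(x[1],x[0]))
    d=r.inv().apply(np.array(target)-s['tcp_pos'])
    print('tool delta',d.round(4),'spin' , None if yaw is None else round(-(((yaw-a)+180)%360-180),2))
E
python3 - <<'E'
from h import *
c=arm.calibration('top')
for n,uv,z in [('tape',(428,250),.068),('nut',(431,208),.02),('red',(406,185),.02),('block',(378,163),.038),('jar',(318,159),.076),('py',(247,242),.004),('pb',(271,168),.004),('pr',(205,231),.004),('case',(272,205),.2),('case',(402,192),.2),('case',(405,265),.2),('case',(276,278),.2)]:
    p=p2w(c,uv,z)[0]; print(n,p.round(3),np.hypot(p[0],p[1]).round(3))
E=arm.calibration('wrist')['extrinsics'];o=-E[:3,:3].T@E[:3,3];s=st();print(R.from_quat(s['orientation']).inv().apply(o-s['tcp_pos']))
E
```

```text
tape [ 0.398 -0.322  0.068] 0.512
nut [ 0.533 -0.349  0.02 ] 0.637
red [ 0.606 -0.271  0.02 ] 0.664
block [ 0.671 -0.179  0.038] 0.694
jar [0.668 0.01  0.076] 0.668
py [0.416 0.227 0.004] 0.474
pb [0.656 0.162 0.004] 0.676
pr [0.447 0.361 0.004] 0.575
case [0.501 0.13  0.2  ] 0.518
case [ 0.544 -0.218  0.2  ] 0.586
case [ 0.35  -0.222  0.2  ] 0.415
case [0.31  0.112 0.2  ] 0.33
t 1.20 tcp [ 0.274  -0.5617  0.2313] xaxis deg 26.00 zax [-0. -0. -1.] F [-0.1  0.4  0.4] w 0.0854 q [-1.23  0.22  1.61 -0.    1.31 -0.11]
[ 0.08205379  0.00138369 -0.14264579]
```

```bash
python3 - <<'E'
from h import *
go([0.53,-0.29,0.30],0)
E
```

```text
t 1.20 tcp [ 0.274  -0.5617  0.2313] xaxis deg 26.00 zax [-0. -0. -1.] F [-0.1  0.4  0.4] w 0.0854 q [-1.23  0.22  1.61 -0.    1.31 -0.11]
tool delta [ 0.3492 -0.132  -0.0687] spin 26.0
```

Emit:
arm_command(
  commands=[
    [0,0,-0.035,0],
    [0,0,-0.034,0],
    [0.035,-0.0132,0,0],
    [0.035,-0.0132,0,0],
    [0.035,-0.0132,0,0],
    [0.035,-0.0132,0,0],
    [0.035,-0.0132,0,0],
    [0.035,-0.0132,0,0],
    [0.035,-0.0132,0,0],
    [0.035,-0.0132,0,0],
    [0.035,-0.0132,0,0],
    [0.035,-0.0132,0,0],
    [0,0,0,6.5],
    [0,0,0,6.5],
    [0,0,0,6.5],
    [0,0,0,6.5],
    [0,0,0,0],
    [0,0,0,0],
  ],
)

```text
clock: 3.0
tcp_pos: [0.5307, -0.2897, 0.3003]
orientation: [1.0, 0.001, 0.0, -0.0]
force: [-0.6, -0.5, 0.9]
gripper_width: 0.999
```

```bash
cat > look.py <<'E'
from h import *
import sys
tag=sys.argv[1]; st(); c=arm.calibration('wrist'); im=arm.camera('wrist'); cv2.imwrite(f'pics/{tag}.png',im); np.save(f'{tag}.npy',c,allow_pickle=True)
for t in sys.argv[2:]:
    for d in arm.find_in('wrist',t):
        r=np.array(d['rect'])*[640,400,640,400]; print(t,r.round(1),round(d['conf'],2),p2w(c,r[:2],0.02)[0].round(3))
E
python3 look.py b tape_center jar_center block_center nut_center
```

```text
t 3.00 tcp [ 0.5307 -0.2897  0.3003] xaxis deg 0.13 zax [ 0.  0. -1.] F [-0.6 -0.5  0.9] w 0.0853 q [-0.62  0.13  1.59  0.    1.43  0.95]
tape_center [352.6 258.2  63.   55.5] 0.81 [ 0.382 -0.34   0.02 ]
jar_center [ 53.9  46.2 101.   59.3] 0.77 [0.665 0.029 0.02 ]
nut_center [365.1 158.   30.9  29.2] 0.7 [ 0.529 -0.351  0.02 ]
nut_center [306.2  99.2  28.5  32.3] 0.61 [ 0.602 -0.275  0.02 ]
```

View pics/b.png

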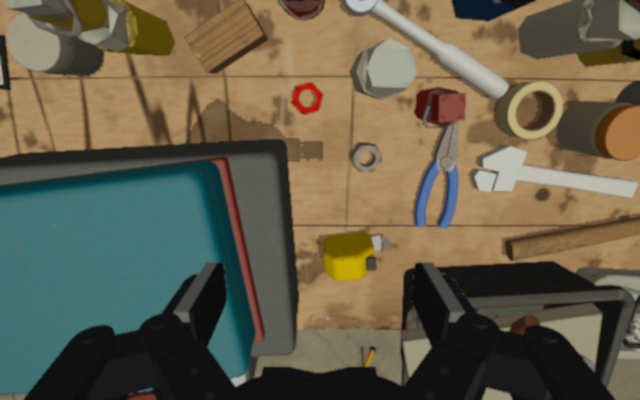

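Emit:
arm_command(
  commands=[
    [-0.046,0.012,0,0],
    [-0.046,0.012,0,0],
    [-0.047,0.011,0,0],
    [0,0,0,8],
    [0,0,0,8],
    [0,0,0,8],
    [0,0,0,8],
    [0,0,0,8],
    [0,0,0,8],
    [0,0,0,8],
    [0,0,0,8],
    [0,0,0,8],
    [0,0,0,8],
    [0,0,0.045,0],
    [0,0,0.045,0],
    [0,0,0,0],
    [0,0,0,0],
  ],
)

```text
clock: 4.95
tcp_pos: [0.3913, -0.3243, 0.2101]
orientation: [0.766, -0.643, -0.001, -0.0]
force: [0.7, -0.8, -0.2]
gripper_width: 1.0
```

```bash
python3 look.py c tape_center nut_center
```

```text
t 4.95 tcp [ 0.3913 -0.3243  0.2101] xaxis deg -79.98 zax [-0.001  0.002 -1.   ] F [ 0.7 -0.8 -0.2] w 0.0854 q [-0.83 -0.01  1.9   0.    1.25  2.14]
tape_center [317.8 158.5  44.1  97. ] 0.58 [ 0.396 -0.339  0.02 ]
tape_center [191.9 122.6  37.5  41.9] 0.27 [ 0.526 -0.353  0.02 ]
nut_center [120.8 180.5  42.3  37.6] 0.72 [ 0.598 -0.28   0.02 ]
nut_center [191.6 123.2  38.4  38.8] 0.71 [ 0.526 -0.353  0.02 ]
```

View pics/c.png

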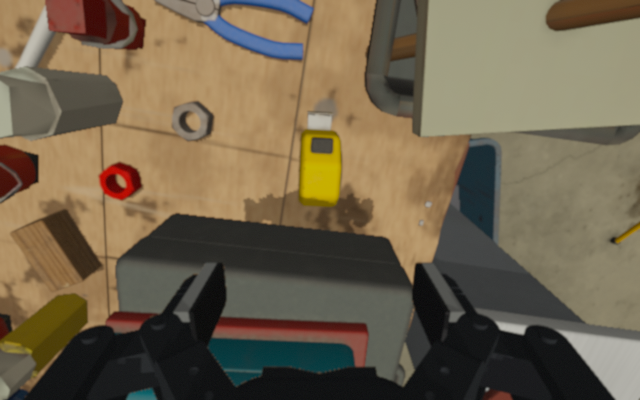

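```bash
cat >> h.py <<'E'
from scipy.optimize import minimize
def pts(kind,p):
    x,y,a=p[:3]
    if kind[0]=='box':
        w,l,z0,z1=kind[1:]; b=np.array([[sx*w/2,sy*l/2] for sx in(-1,1) for sy in(-1,1)])
    else:
        r,z0,z1=kind[1:4]; t=np.linspace(0,2*np.pi,kind[4],endpoint=False); b=r*np.c_[np.cos(t),np.sin(t)]
    M=np.array([[np.cos(a),-np.sin(a)],[np.sin(a),np.cos(a)]]); b=b@M.T+[x,y]
    return np.vstack([np.c_[b,np.full(len(b),z)] for z in (z0,z1)])
def fit(c,mask,kind,p0,valid=None):
    S=4
    def cost(q):
        p=np.array(p0)+np.array(q)*[.01,.01,.1]
        h=cv2.convexHull(w2p(c,pts(kind,p)).astype(np.float32)).reshape(-1,2)
        m=np.zeros(mask.shape,np.uint8); 
        cv2.fillPoly(m,[np.round(h*16).astype(np.int32)],255,cv2.LINE_AA,4)
        m=cv2.GaussianBlur(m.astype(np.float32)/255,(5,5),0)
        d=(m-mb)**2
        if valid is not None: d=d*valid
        return d.sum()
    mb=cv2.GaussianBlur(mask.astype(np.float32),(5,5),0)
    best=None
    for s in [(0,0,0),(.5,.5,1),(-.5,-.5,-1)]:
        r=minimize(cost,s,method='Nelder-Mead',options=dict(initial_simplex=np.array(s)+np.array([[0,0,0],[1,0,0],[0,1,0],[0,0,1]])*1.0,maxiter=200))
        if best is None or r.fun<best.fun: best=r
    p=np.array(p0)+best.x*[.01,.01,.1]
    return p,best.fun/mask.sum()
def biggest(mask,near):
    n,l,s,ce=cv2.connectedComponentsWithStats(mask.astype(np.uint8))
    i=1+np.argmin([np.hypot(*(ce[k]-near)) if s[k,4]>150 else 1e9 for k in range(1,n)]); print('comp',s[i],ce[i]); return (l==i)
E
python3 - <<'E'
from h import *
im=cv2.imread('pics/c.png');c=np.load('c.npy',allow_pickle=True).item()
h=cv2.cvtColor(im,cv2.COLOR_BGR2HSV)
m=(h[...,0]>20)&(h[...,0]<34)&(h[...,1]>170)&(h[...,2]>90)
m=biggest(m,(320,165)); m=cv2.morphologyEx(m.astype(np.uint8),cv2.MORPH_CLOSE,np.ones((15,15)))
p,e=fit(c,m,('box',.038,.070,0,.068),[.39,-.33,0.17]);print(p,np.degrees(p[2]),e)
v=im.copy();hh=cv2.convexHull(w2p(c,pts(('box',.038,.070,0,.068),p)).astype(np.float32));cv2.polylines(v,[hh.astype(int)],1,(255,0,255));cv2.drawContours(v,cv2.findContours(m,0,1)[0],-1,(0,255,0));cv2.imwrite('pics/c2.png',cv2.resize(v[80:240,230:410],None,fx=3,fy=3))
E
```

```text
comp [ 299  130   43   77 2698] [319.43661972 171.05040771]
[ 0.39279327 -0.33228661  0.14969836] 8.577084257208641 0.24164809960796785
```

View pics/c2.png

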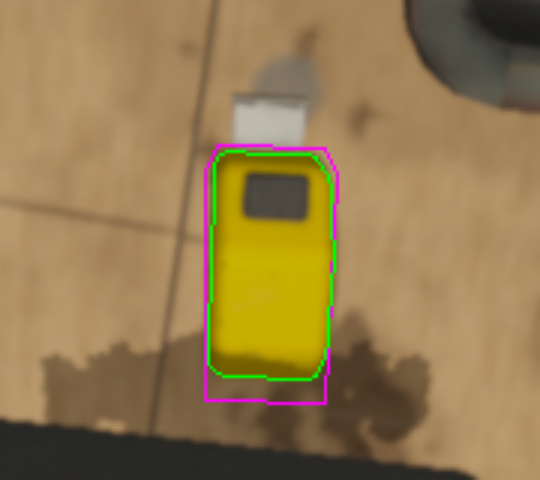

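```bash
python3 - <<'E'
from h import *
c=np.load('c.npy',allow_pickle=True).item()
for z in (0.004,.008,.012):
  t,b=p2w(c,[(320,111.3),(320,128.5)],z); a=np.radians(8.6); d=np.array([np.sin(a),-np.cos(a)])
  print(z,t,b, 'centre from tip',t[:2]-d*(.016+.035), (t-b)[:2]@d)
im=cv2.imread('pics/c.png')
print(p2w(c,[(300,140),(300.3,203),(341,140),(339.5,203)],.068))
E
```

```text
0.004 [ 0.40143517 -0.38513836  0.004     ] [ 0.39836149 -0.36790543  0.004     ] centre from tip [ 0.39380886 -0.33471178] 0.017498785530920023
0.008 [ 0.40149431 -0.3853808   0.008     ] [ 0.39845591 -0.36834561  0.008     ] centre from tip [ 0.39386801 -0.33495423] 0.01729799944935058
0.012 [ 0.40155346 -0.38562324  0.012     ] [ 0.39855032 -0.36878579  0.012     ] centre from tip [ 0.39392715 -0.33519667] 0.0170972133677812
[[ 0.41518073 -0.36228312  0.068     ]
 [ 0.40586606 -0.30532847  0.068     ]
 [ 0.38026827 -0.36847084  0.068     ]
 [ 0.37034577 -0.31161707  0.068     ]]
```

```bash
python3 - <<'E'
from h import *
go([.3932,-.3335,.022],-81)
E
```

```text
t 5.10 tcp [ 0.3933 -0.3264  0.2137] xaxis deg -79.99 zax [ 0.004 -0.004 -1.   ] F [ 1.4 -1.5  0.7] w 0.0854 q [-0.83 -0.02  1.9   0.    1.25  2.14]
tool delta [0.006  0.0019 0.1917] spin 1.01
```

Emit:
arm_command(
  commands=[
    [0.009,0.0005,0,1],
    [0,0,0.03,0],
    [0,0,0.03,0],
    [0,0,0.03,0],
    [0,0,0,0],
    [0,0,0,0],
  ],
)

```text
clock: 5.7
tcp_pos: [0.3933, -0.3345, 0.1213]
orientation: [0.76, -0.65, 0.0, 0.0]
force: [0.9, 0.5, 0.3]
gripper_width: 0.999
```

```bash
python3 - <<'E'
from h import *
go([.3932,-.3335,.022],-81)
for i in range(3): arm.camera('wrist');go([.3932,-.3335,.022],-81)
E
```

```text
t 5.70 tcp [ 0.3933 -0.3345  0.1213] xaxis deg -81.03 zax [ 0.001 -0.001 -1.   ] F [0.9 0.5 0.3] w 0.0853 q [-0.84  0.11  1.96 -0.    1.07  2.14]
tool delta [-0.0011 -0.      0.0993] spin -0.03
t 5.75 tcp [ 0.3939 -0.3352  0.1224] xaxis deg -81.02 zax [ 0.002 -0.003 -1.   ] F [ 0.3 -0.2  1.4] w 0.0851 q [-0.84  0.11  1.96 -0.    1.07  2.14]
tool delta [-0.0021  0.0007  0.1004] spin -0.02
t 5.80 tcp [ 0.3942 -0.3354  0.1229] xaxis deg -81.02 zax [ 0.003 -0.003 -1.   ] F [-0.3 -0.1  1. ] w 0.0855 q [-0.84  0.11  1.96 -0.    1.07  2.14]
tool delta [-0.0025  0.001   0.1009] spin -0.02
t 5.85 tcp [ 0.3943 -0.3354  0.123 ] xaxis deg -81.01 zax [ 0.003 -0.004 -1.   ] F [ 0.6 -0.6  0.1] w 0.0853 q [-0.84  0.11  1.96 -0.    1.07  2.14]
tool delta [-0.0025  0.0011  0.101 ] spin -0.01
```

Emit:
arm_command(
  commands=[
    [-0.0025,0.001,0.03,0],
    [0,0,0.03,0],
    [0,0,0.03,0],
    [0,0,0.01,0],
    [0,0,0,0],
    [0,0,0,0],
  ],
)

```text
clock: 6.45
tcp_pos: [0.3926, -0.3326, 0.022]
orientation: [0.76, -0.649, 0.001, 0.0]
force: [0.5, 0.7, 1.2]
gripper_width: 0.998
```

Emit:
arm_command(
  commands=[
    [0,0,0,0],
    [0,0,0,0],
    [0,0,0,0],
    [0,0,0,0],
    [0,0,0,0],
    [0,0,0,0],
    [0,0,0,0],
    [0,0,0,0],
  ],
  hand=0.02,
)

```text
clock: 7.25
tcp_pos: [0.3932, -0.3326, 0.0218]
orientation: [0.76, -0.65, 0.002, -0.0]
force: [2.3, 0.6, 6.3]
gripper_width: 0.443
```

```bash
python3 look.py d
```

```text
t 7.25 tcp [ 0.3932 -0.3326  0.0218] xaxis deg -81.03 zax [ 0.003 -0.002 -1.   ] F [2.3 0.6 6.3] w 0.0378 q [-0.84  0.27  2.    0.    0.87  2.15]
```

View pics/d.png

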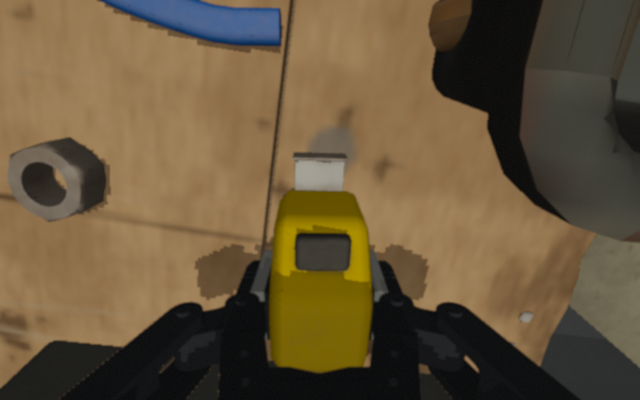

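```bash
python3 - <<'E'
from h import *
c=np.load('d.npy',allow_pickle=True).item();s=st();r=R.from_quat(s['orientation'])
for z in (0.004,.008,.012):
  P=p2w(c,[(295.5,154),(345.5,154),(321,190)],z); print(z,(r.inv().apply(P-s['tcp_pos'])*1000).round(1))
E
```

```text
t 7.30 tcp [ 0.3932 -0.3325  0.0218] xaxis deg -81.03 zax [ 0.003 -0.002 -1.   ] F [3.  0.7 6.9] w 0.0381 q [-0.84  0.27  2.    0.    0.87  2.15]
0.004 [[ 52.9 -12.2  18. ]
 [ 53.   12.5  17.9]
 [ 34.4   0.4  17.9]]
0.008 [[ 53.7 -11.9  14. ]
 [ 53.7  12.2  13.9]
 [ 35.6   0.4  13.9]]
0.012 [[ 54.4 -11.6  10. ]
 [ 54.5  11.8   9.9]
 [ 36.8   0.4   9.9]]
```

Emit:
arm_command(
  commands=[
    [0,0,-0.02,0],
    [0,0,-0.04,0],
    [0,0,-0.045,0],
    [0,0,-0.045,0],
    [0,0,-0.045,0],
    [0,0,-0.045,0],
    [0,0,-0.04,0],
    [0,0,0,0],
  ],
)

```text
clock: 8.1
tcp_pos: [0.3932, -0.3337, 0.3068]
orientation: [0.76, -0.649, 0.006, 0.001]
force: [0.7, -0.4, -1.2]
gripper_width: 0.441
```

Emit:
arm_command(
  commands=[
    [0,0,0,-8.55],
    [0,0,0,-8.55],
    [0,0,0,-8.55],
    [0,0,0,-8.55],
    [0,0,0,-8.55],
    [0,0,0,-8.55],
    [0,0,0,-8.55],
    [0,0,0,-8.55],
    [0,0,0,-8.55],
    [0,0,0,-8.55],
    [0,0,0,-8.55],
    [0,0,0,-8.55],
    [0,0,0,-8.55],
    [0,0,0,-8.55],
    [0,0,0,-8.55],
    [0,0,0,-8.55],
    [0,0,0,-8.55],
    [0,0,0,-8.55],
    [0,0,0,-8.55],
    [0,0,0,-8.55],
  ],
)

```text
clock: 10.1
tcp_pos: [0.3899, -0.3301, 0.2967]
orientation: [0.705, 0.709, -0.0, -0.003]
force: [-0.7, -0.6, -2.9]
gripper_width: 0.442
```

```bash
python3 - <<'E'
from h import *
go([.45,.11,.3],90)
E
```

```text
t 10.10 tcp [ 0.3899 -0.3301  0.2967] xaxis deg 90.35 zax [-0.005  0.004 -1.   ] F [-0.7 -0.6 -2.9] w 0.0377 q [-0.84 -0.07  1.8  -0.    1.42 -0.85]
tool delta [ 0.4397  0.0628 -0.0017] spin 0.35
```

Emit:
arm_command(
  commands=[
    [0.02,0.003,0,0.35],
    [0.04,0.0055,0,0],
    [0.04,0.0055,0,0],
    [0.04,0.0055,0,0],
    [0.04,0.0055,0,0],
    [0.04,0.0055,0,0],
    [0.04,0.0055,0,0],
    [0.04,0.0055,0,0],
    [0.04,0.0055,0,0],
    [0.04,0.0055,0,0],
    [0.04,0.0055,0,0],
    [0.02,0.003,0,0],
    [0,0,0,0],
    [0,0,0,0],
    [0,0,0,0],
  ],
)

```text
clock: 11.6
tcp_pos: [0.4541, 0.1073, 0.2988]
orientation: [0.71, 0.705, -0.001, -0.001]
force: [0.1, -0.7, -2.8]
gripper_width: 0.446
```

```bash
python3 look.py e pad_yellow pad_brown pad_round jar_center
```

```text
t 11.60 tcp [0.4541 0.1073 0.2988] xaxis deg 89.60 zax [-0.003 -0.001 -1.   ] F [ 0.1 -0.7 -2.8] w 0.0380 q [ 0.08 -0.18  1.89 -0.    1.43  0.09]
pad_yellow [288.3  59.1  54.6  86.6] 0.73 [0.419 0.223 0.02 ]
pad_brown [476.  106.6  73.4  88.9] 0.74 [0.651 0.167 0.02 ]
jar_center [475.5 231.   67.4  62.3] 0.92 [ 0.675 -0.002  0.02 ]
jar_center [288.8  58.4  53.4  83.5] 0.37 [0.419 0.224 0.02 ]
```

View pics/e.png

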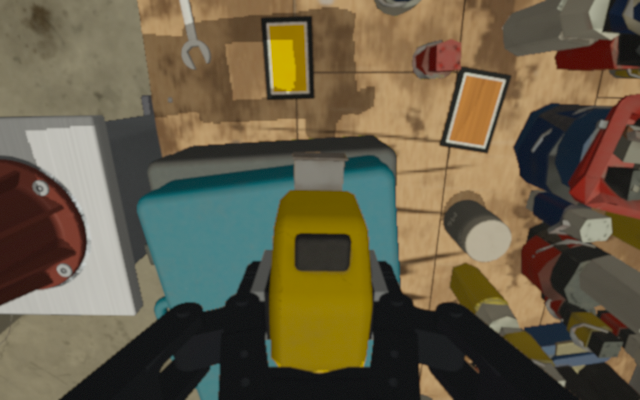

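```bash
python3 - <<'E'
import cv2,numpy as np
im=cv2.imread('pics/e.png')
a=cv2.resize(im[5:110,245:330],None,fx=5,fy=5,interpolation=cv2.INTER_CUBIC)
b=cv2.resize(im[55:160,435:520],None,fx=5,fy=5,interpolation=cv2.INTER_CUBIC)
cv2.imwrite('pics/e2.png',np.hstack([a[:525],b[:525]])[:, :800])
E
```

```text
(no output)
```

View pics/e2.png

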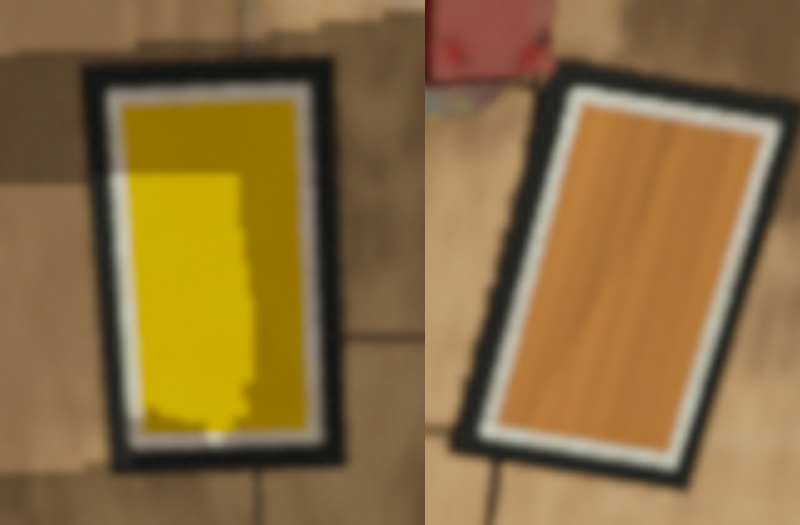

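```bash
cat > padfit.py <<'E'
from h import *
def padfit(tag,uv,kind,p0,s=150):
    im=cv2.imread(f'pics/{tag}.png');c=np.load(f'{tag}.npy',allow_pickle=True).item()
    h=cv2.cvtColor(im,cv2.COLOR_BGR2HSV)
    m=(h[...,0]>8)&(h[...,0]<34)&(h[...,1]>s)&(h[...,2]>60)
    m=biggest(m,uv); m=cv2.morphologyEx(m.astype(np.uint8),cv2.MORPH_CLOSE,np.ones((5,5)))
    p,e=fit(c,m,kind,p0); print(p,np.degrees(p[2]),e)
    v=im.copy();hh=cv2.convexHull(w2p(c,pts(kind,p)).astype(np.float32));cv2.polylines(v,[hh.astype(int)],1,(255,0,255));return p
E
python3 - <<'E'
from padfit import *
padfit('e',(288,58),('box',.043,.077,.004,.004),[.419,.223,0])
padfit('e',(476,106),('box',.049,.083,.004,.004),[.651,.167,-.3],130)
# corners from outer black edges
c=np.load('e.npy',allow_pickle=True).item()
y=np.array([(84,66),(332,60),(345,463),(114,470)])/5+[245,5]
b=np.array([(562-425,65),(800-425,105),(688-425,488),(452-425,450)])/5+[435,55]
for q in (y,b):
    P=p2w(c,q,.004);print(P.round(4).tolist(),P.mean(0).round(4), [np.linalg.norm(P[i]-P[i-1]).round(4) for i in range(4)],[np.degrees(np.arctan2(*(P[i]-P[j])[[1,0]])).round(1) for i,j in((0,3),(1,2),(0,1),(3,2))])
E
```

```text
comp [ 270   25   36   66 2167] [288.11167513  57.48684818]
[0.41717555 0.22486787 0.01968338] 1.1277748583392342 0.04396376810043046
comp [ 451   77   50   68 2203] [475.06128007 110.03132093]
[ 0.65772364  0.16065589 -0.15259904] -8.743281202002713 0.07109717439641966
[[0.387, 0.2701, 0.004], [0.4465, 0.2708, 0.004], [0.4486, 0.178, 0.004], [0.3894, 0.1767, 0.004]] [0.4179 0.2239 0.004 ] [np.float64(0.0934), np.float64(0.0594), np.float64(0.0928), np.float64(0.0592)] [np.float64(91.4), np.float64(91.3), np.float64(-179.3), np.float64(-178.8)]
[[0.6347, 0.2132, 0.004], [0.6967, 0.204, 0.004], [0.6827, 0.1062, 0.004], [0.6172, 0.1166, 0.004]] [0.6578 0.16   0.004 ] [np.float64(0.0981), np.float64(0.0627), np.float64(0.0988), np.float64(0.0664)] [np.float64(79.7), np.float64(81.8), np.float64(171.6), np.float64(171.0)]
```

```bash
python3 - <<'E'
from h import *
go([.4175,.223,.10],91.2)
E
```

```text
t 11.85 tcp [0.455  0.1075 0.3003] xaxis deg 89.57 zax [ 0. -0. -1.] F [-0.1 -0.6 -1.9] w 0.0378 q [ 0.08 -0.18  1.89 -0.    1.43  0.09]
tool delta [ 0.1152 -0.0384  0.2003] spin -1.63
```

Emit:
arm_command(
  commands=[
    [0.03,-0.0098,0,0],
    [0.03,-0.0098,0,0],
    [0.03,-0.0098,0,0],
    [0.0252,-0.009,0,-1.6],
    [0,0,0.03,0],
    [0,0,0.04,0],
    [0,0,0.04,0],
    [0,0,0.04,0],
    [0,0,0.03,0],
    [0,0,0.02,0],
    [0,0,0,0],
    [0,0,0,0],
    [0,0,0,0],
    [0,0,0,0],
  ],
)

```text
clock: 13.25
tcp_pos: [0.419, 0.2243, 0.1023]
orientation: [0.699, 0.715, 0.002, 0.001]
force: [0.4, 0.4, -2.6]
gripper_width: 0.444
```

```bash
python3 look.py f; python3 - <<'E'
from h import *
go([.4175,.223,.027],91.2)
E
```

```text
t 13.25 tcp [0.419  0.2243 0.1023] xaxis deg 91.24 zax [ 0.004  0.001 -1.   ] F [ 0.4  0.4 -2.6] w 0.0379 q [0.34 0.05 2.06 0.   1.02 0.32]
t 13.30 tcp [0.4187 0.2242 0.1021] xaxis deg 91.25 zax [ 0.003  0.001 -1.   ] F [ 0.1 -0.4 -2.7] w 0.0378 q [0.34 0.05 2.06 0.   1.02 0.32]
tool delta [-0.0013 -0.0015  0.0751] spin 0.05
```

View pics/f.png

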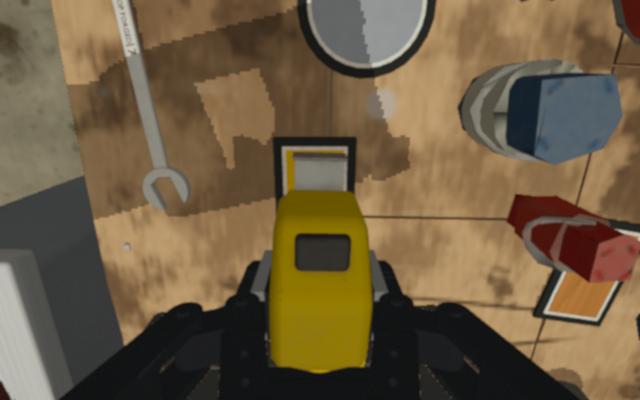

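```bash
python3 - <<'E'
from h import *
im=cv2.imread('pics/f.png');cv2.imwrite('pics/f2.png',cv2.resize(im[130:200,260:370],None,fx=6,fy=6,interpolation=cv2.INTER_CUBIC))
c=np.load('f.npy',allow_pickle=True).item()
P=p2w(c,[(274.5,139),(355,138.5)],.004);print(P, P.mean(0)-[0,.048,0])
E
```

```text
[[0.3868291  0.27002285 0.004     ]
 [0.44570311 0.2716596  0.004     ]] [0.41626611 0.22284122 0.004     ]
```

View pics/f2.png

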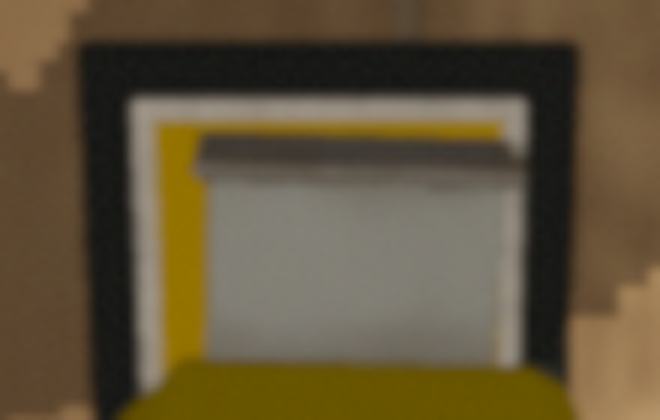

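Emit:
arm_command(
  commands=[
    [-0.0017,-0.0016,0.02,0],
    [0,0,0.025,0],
    [0,0,0.015,0],
    [0,0,0.008,0],
    [0,0,0.004,0],
    [0,0,0.002,0],
    [0,0,0,0],
    [0,0,0,0],
  ],
)

```text
clock: 14.1
tcp_pos: [0.4165, 0.2223, 0.0271]
orientation: [0.699, 0.715, 0.001, 0.0]
force: [0.0, 0.6, -3.1]
gripper_width: 0.442
```

```bash
python3 - <<'E'
from h import *
go([.4170,.2225,.0260],91.2)
E
```

```text
t 14.10 tcp [0.4165 0.2223 0.0271] xaxis deg 91.25 zax [ 0.002  0.001 -1.   ] F [ 0.   0.6 -3.1] w 0.0377 q [ 0.34  0.18  2.1  -0.    0.86  0.32]
tool delta [0.0002 0.0005 0.0011] spin 0.05
```

Lower about 1.5 mm, then open and rise.

Emit:
arm_command(
  commands=[
    [0,0.0003,0.001,0],
    [0,0,0.0006,0],
    [0,0,0,0],
    [0,0,0,0],
  ],
)

```text
clock: 14.5
tcp_pos: [0.4168, 0.2225, 0.0259]
orientation: [0.699, 0.715, 0.001, 0.0]
force: [-2.1, 0.9, 6.0]
gripper_width: 0.444
```

Emit:
arm_command(
  commands=[
    [0,0,0,0],
    [0,0,0,0],
    [0,0,0,0],
    [0,0,0,0],
    [0,0,0,0],
    [0,0,0,0],
    [0,0,-0.02,0],
    [0,0,-0.04,0],
    [0,0,-0.045,0],
    [0,0,-0.045,0],
    [0,0,-0.025,0],
    [0,0,0,0],
    [0,0,0,0],
    [0,0,0,0],
  ],
  hand=0.0854,
)

```text
clock: 15.9
tcp_pos: [0.4147, 0.2215, 0.1977]
orientation: [0.699, 0.715, -0.002, -0.001]
force: [0.2, 0.9, -0.4]
gripper_width: 0.999
```

```bash
python3 look.py g pad_round
```

```text
t 15.90 tcp [0.4147 0.2215 0.1977] xaxis deg 91.25 zax [-0.003 -0.001 -1.   ] F [ 0.2  0.9 -0.4] w 0.0854 q [ 0.34 -0.09  2.   -0.    1.23  0.32]
pad_round [358.1  39.4  99.1  75.3] 0.94 [0.447 0.346 0.02 ]
```

View pics/g.png

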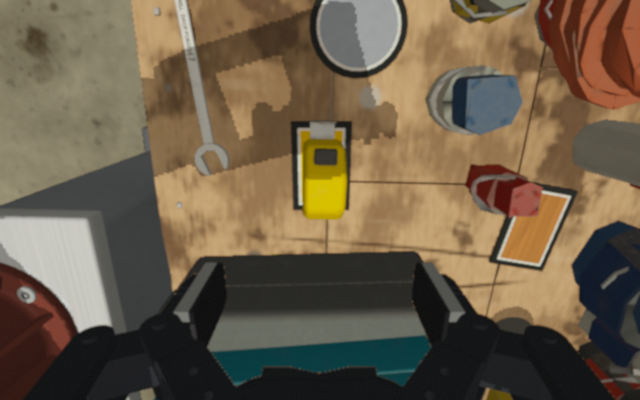

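```bash
cat > ov.py <<'E'
from h import *
def ov(tag,items,crop,f,out):
    im=cv2.imread(f'pics/{tag}.png');c=np.load(f'{tag}.npy',allow_pickle=True).item()
    x0,y0,x1,y1=crop; v=cv2.resize(im[y0:y1,x0:x1],None,fx=f,fy=f,interpolation=cv2.INTER_CUBIC)
    for kind,p,col in items:
        P=pts(kind,p);n=len(P)//2
        for q in (P[:n],P[n:]):
            h=cv2.convexHull(w2p(c,q).astype(np.float32)).reshape(-1,2); h=(h+.5-[x0,y0])*f
            cv2.polylines(v,[h.round().astype(int)],1,col,1)
    cv2.imwrite(out,v)
E
python3 - <<'E'
from ov import *
p=(.4173,.2238,np.radians(1.2))
ov('g',[(('box',.062,.096,0.004,.004),p,(255,0,255)),(('box',.038,.07,.004,.072),p,(0,255,0))],(270,110,375,235),5,'pics/g2.png')
E
```

```text
(no output)
```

View pics/g2.png

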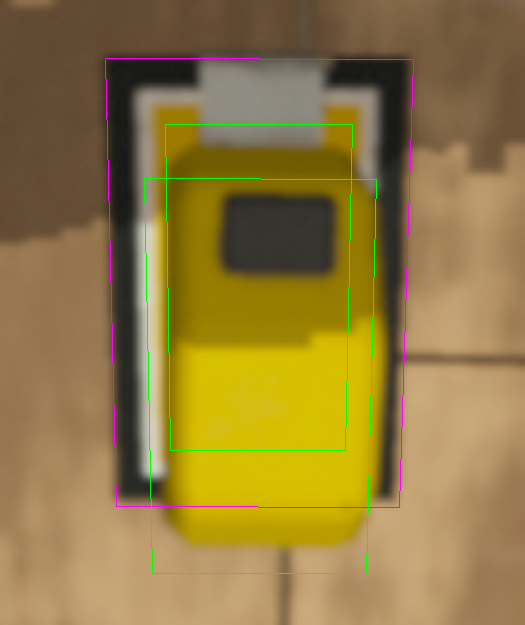

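```bash
python3 look.py g3 ; python3 - <<'E'
from ov import *
im=cv2.imread('pics/g3.png');c=np.load('g3.npy',allow_pickle=True).item()
h=cv2.cvtColor(im,cv2.COLOR_BGR2HSV);g=im.max(2)
for r in (135,150,160,170,180,190,200,204):
    # pad outer: dark run
    row=im[r].astype(int).max(1)
    print(r,' '.join(str(v) for v in row[288:358]))
E
```

```text
t 16.00 tcp [0.4146 0.2215 0.1974] xaxis deg 91.24 zax [-0.004 -0.001 -1.   ] F [0.3 0.  0.2] w 0.0856 q [ 0.34 -0.08  2.    0.    1.23  0.32]
135 100 98 88 65 40 28 27 30 56 102 139 156 158 159 158 158 158 157 158 158 157 155 148 141 137 138 139 140 140 139 140 139 139 138 137 137 136 135 135 133 132 133 134 134 137 137 139 148 156 158 159 158 158 158 157 157 148 117 68 32 27 28 34 62 93 111 118 122 125 128
150 101 100 95 77 48 33 28 27 40 88 136 159 162 157 144 122 108 112 122 133 141 145 147 149 149 142 115 74 48 45 46 46 47 47 46 48 46 46 48 48 49 50 50 50 50 49 48 53 74 111 135 146 147 145 143 135 118 89 58 45 44 47 76 120 151 166 171 174 177 179
160 148 149 143 122 86 54 43 41 60 126 183 208 213 209 188 151 118 116 126 136 143 147 148 145 139 122 89 58 52 54 55 55 55 55 54 54 55 56 55 54 54 55 56 56 55 54 53 51 70 104 131 144 148 148 147 143 136 117 86 56 43 51 91 136 156 159 161 163 168 168
170 152 152 148 131 99 60 43 43 53 107 167 199 211 208 187 150 120 119 128 136 142 147 151 151 152 152 151 151 151 152 152 152 152 152 151 152 151 151 151 151 151 151 151 151 151 151 150 15
[... 494 characters left out ...]
214 214 214 214 214 214 214 214 214 214 214 214 214 214 214 214 214 214 214 214 214 212 208 199 182 144 91 64 118 173 196 201 201 200 200 199 198
200 170 172 174 167 143 101 59 43 43 67 132 187 208 205 179 145 146 166 183 198 208 213 214 214 214 214 214 214 214 214 214 214 214 214 214 214 214 214 214 214 214 214 214 214 214 214 214 214 214 214 214 214 214 213 209 203 191 161 109 62 76 132 175 194 198 198 196 194 194 194
204 179 180 181 176 157 117 69 43 42 55 111 167 190 186 162 142 149 168 186 200 209 213 214 214 214 214 214 214 214 214 214 214 214 214 214 214 214 214 214 214 214 214 214 214 214 214 214 214 214 214 214 214 214 212 208 201 185 151 96 53 76 133 175 194 197 197 197 197 198 198
```

Emit:
arm_command(
  commands=[
    [0,0,0.035,0],
    [0,0,0.045,0],
    [0,0,0.045,0],
    [0,0,0.03,0],
    [0,0,0.018,0],
    [0,0,0,0],
    [0,0,0,0],
  ],
)

```text
clock: 16.75
tcp_pos: [0.4155, 0.2218, 0.0261]
orientation: [0.699, 0.715, -0.001, -0.0]
force: [-0.1, 0.6, 0.9]
gripper_width: 1.003
```

Emit:
arm_command(
  commands=[
    [0,0,0,0],
    [0,0,0,0],
    [0,0,0,0],
    [0,0,0,0],
    [0,0,0,0],
    [0,0,0,0],
    [0,0,0,0],
    [0,0,0,0],
  ],
  hand=0.02,
)

```text
clock: 17.55
tcp_pos: [0.4167, 0.2225, 0.0282]
orientation: [0.699, 0.715, 0.001, 0.0]
force: [-2.0, -0.6, 5.7]
gripper_width: 0.443
```

```bash
python3 look.py g4
```

```text
t 17.55 tcp [0.4167 0.2225 0.0282] xaxis deg 91.25 zax [ 0.001  0.001 -1.   ] F [-2.  -0.6  5.7] w 0.0378 q [0.34 0.18 2.09 0.   0.86 0.32]
```

View pics/g4.png

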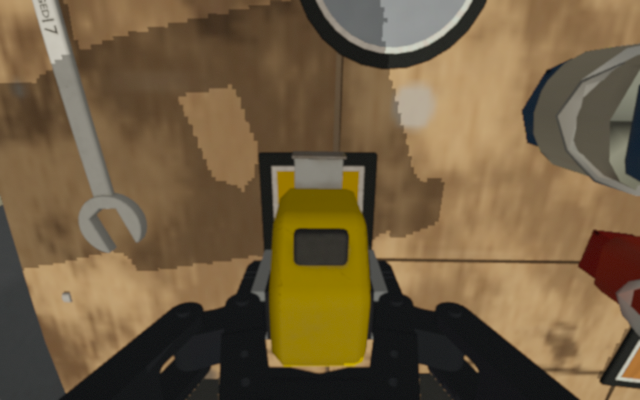

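```bash
python3 - <<'E'
from h import *
im=cv2.imread('pics/g4.png');cv2.imwrite('pics/g5.png',cv2.resize(im[140:220,250:390],None,fx=5,fy=5,interpolation=cv2.INTER_CUBIC))
c=np.load('g4.npy',allow_pickle=True).item()
a=np.radians(1.2)
print('padfront corners pred',w2p(c,[(.4173-.031-.048*np.sin(a),.2238+.048,.004),(.4173+.031-.048*np.sin(a),.2238+.048,.004)]))
for z in(.008,.012,.016): print(z,w2p(c,[(.4173-.051*np.sin(a),.2238+.051,z)]))
E
```

```text
padfront corners pred [[257.97549784 152.40952758]
 [378.53250888 155.05329617]]
0.008 [[318.35231225 149.21604711]]
0.012 [[318.35281763 150.63169297]]
0.016 [[318.35334826 152.11640058]]
```

View pics/g5.png

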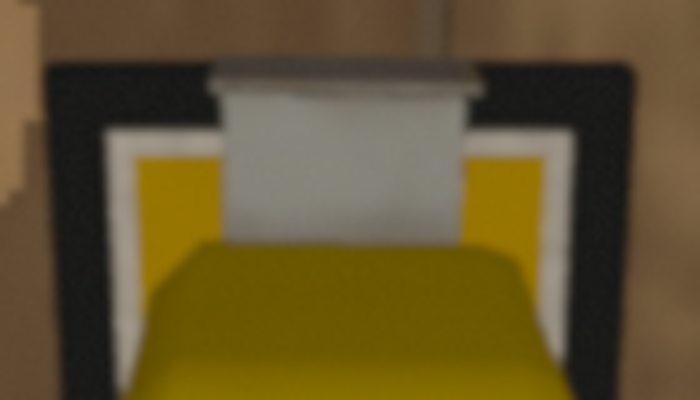

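Emit:
arm_command(
  commands=[
    [0,0,-0.003,0],
    [0,-0.001,0,0],
    [0,0,0.0015,0],
    [0,0,0.0015,0],
    [0,0,0,0],
    [0,0,0,0],
  ],
)

```text
clock: 18.2
tcp_pos: [0.4148, 0.2221, 0.0281]
orientation: [0.699, 0.715, -0.001, -0.001]
force: [-4.1, -1.1, 10.6]
gripper_width: 0.439
```

Emit:
arm_command(
  commands=[
    [0,0,0,0],
    [0,0,0,0],
    [0,0,0,0],
    [0,0,0,0],
    [0,0,0,0],
    [0,0,0,0],
    [0,0,-0.02,0],
    [0,0,-0.04,0],
    [0,0,-0.045,0],
    [0,0,-0.045,0],
    [0,0,-0.045,0],
    [0,0,-0.045,0],
    [0,0,-0.03,0],
    [0,0,0,0],
    [0,0,0,0],
  ],
  hand=0.0854,
)

```text
clock: 19.7
tcp_pos: [0.4153, 0.2221, 0.2974]
orientation: [0.699, 0.715, 0.001, 0.0]
force: [-0.4, 0.1, -0.5]
gripper_width: 0.997
```

```bash
python3 look.py i jar_center block_center pad_brown pad_round; python3 -c "
from h import *
go([.60,-.06,.3],90)"
```

```text
t 19.70 tcp [0.4153 0.2221 0.2974] xaxis deg 91.25 zax [ 0.002  0.001 -1.   ] F [-0.4  0.1 -0.5] w 0.0852 q [ 0.34 -0.17  1.89 -0.    1.43  0.32]
jar_center [487.  304.4  60.1  60.5] 0.77 [ 0.68  -0.003  0.02 ]
pad_brown [488.4 198.4  70.1  75.7] 0.62 [0.649 0.168 0.02 ]
pad_round [347.5  40.8  77.5  80.7] 0.7 [0.447 0.358 0.02 ]
t 19.95 tcp [0.414  0.2216 0.2946] xaxis deg 91.25 zax [-0.004 -0.001 -1.   ] F [-0.  -0.2 -0. ] w 0.0852 q [ 0.34 -0.17  1.89  0.    1.43  0.32]
tool delta [-0.2856  0.1798 -0.0057] spin 1.25
```

View pics/i.png

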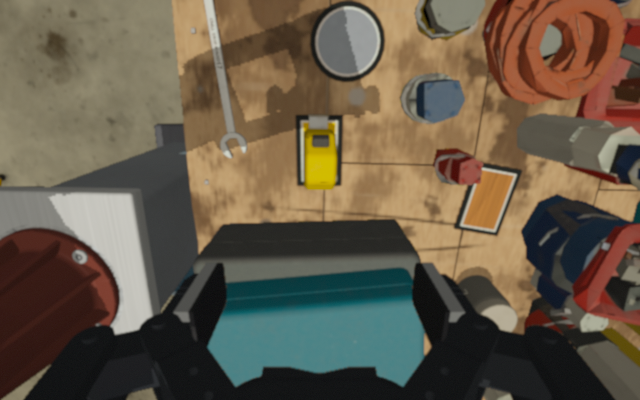

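```bash
cat > rp.py <<'E'
from ov import *
def rp(tag,uv,p0,out):
    im=cv2.imread(f'pics/{tag}.png');c=np.load(f'{tag}.npy',allow_pickle=True).item()
    m=biggest(im.max(2)<62,uv); h=cv2.convexHull(np.argwhere(m)[:,::-1].astype(np.int32)); k=np.zeros(m.shape,np.uint8); cv2.fillPoly(k,[h],1)
    p,e=fit(c,k,('cyl',.046,.004,.004,60),p0); print('round pad',p,e)
    q=w2p(c,[(p[0],p[1],.004)])[0].astype(int)
    ov(tag,[(('cyl',.046,.004,.004,60),p,(255,0,255))],(max(q[0]-60,0),max(q[1]-60,0),q[0]+60,q[1]+60),4,out)
E
python3 - <<'E'
from rp import *
rp('i',(347,41),[.447,.36,0],'pics/i2.png')
from padfit import padfit
padfit('i',(488,198),('box',.049,.083,.004,.004),[.651,.167,-.3],130)
E
```

```text
comp [310   2  74  79 797] [339.7327478   40.38393977]
round pad [0.44683345 0.35856957 0.05663637] 0.03188928125545917
comp [ 465  171   47   57 1662] [487.71480144 199.15102286]
[ 0.65756434  0.15949379 -0.17099793] -9.797459665248542 0.08876816144775684
```

View pics/i2.png

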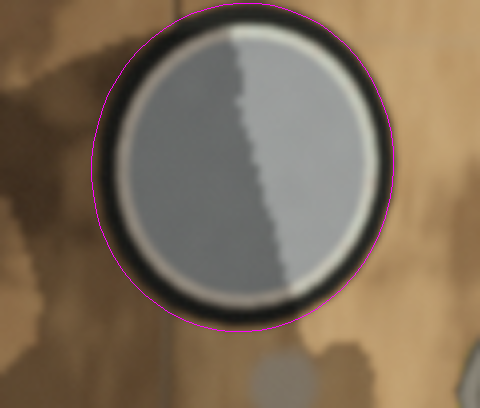

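Emit:
arm_command(
  commands=[
    [-0.04,0.032,0,0],
    [-0.04,0.032,0,0],
    [-0.04,0.032,0,0],
    [-0.04,0.032,0,0],
    [-0.04,0.032,0,0],
    [-0.035,0.03,0,0],
    [0,0,0,0],
    [0,0,0,0],
    [0,0,0,0],
  ],
)

```text
clock: 20.85
tcp_pos: [0.6052, -0.0033, 0.2956]
orientation: [0.699, 0.715, -0.001, -0.001]
force: [-0.1, 0.7, 0.3]
gripper_width: 0.997
```

```bash
python3 look.py j jar_center block_center pad_brown
```

```text
t 20.85 tcp [ 0.6052 -0.0033  0.2956] xaxis deg 91.28 zax [-0.002  0.001 -1.   ] F [-0.1  0.7  0.3] w 0.0852 q [-0.12  0.13  1.59  0.    1.42 -0.14]
jar_center [367.  152.6  59.1  57.1] 0.81 [0.667 0.002 0.02 ]
block_center [357.8 279.6  44.5  62.2] 0.8 [ 0.667 -0.186  0.02 ]
pad_brown [365.2  35.2  73.6  70.5] 0.91 [0.656 0.139 0.02 ]
```

View pics/j.png

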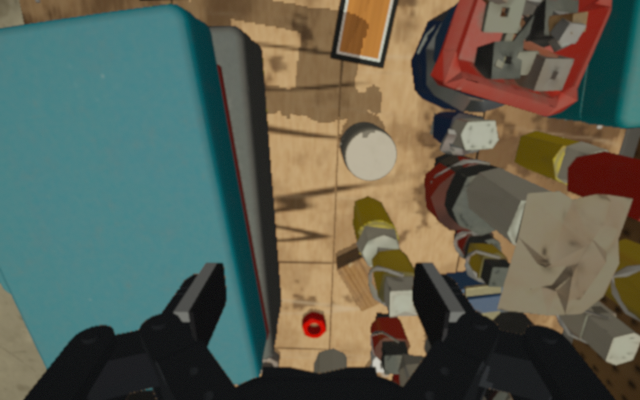

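```bash
python3 - <<'E'
from ov import *
im=cv2.imread('pics/j.png');c=np.load('j.npy',allow_pickle=True).item()
print('yellow base pts',p2w(c,[(355,203),(368,197),(385,203)],0).round(3).tolist())
print('blue L',p2w(c,[(434,118),(436,140)],0).round(3).tolist(),'red L',p2w(c,[(428,180)],0).round(3))
h=cv2.cvtColor(im,cv2.COLOR_BGR2HSV)
print(h[152,370],h[130,355],h[170,340])
m=(h[...,1]<60)&(h[...,2]>120); m=biggest(m,(369,152)); k=np.zeros(m.shape,np.uint8); cv2.fillPoly(k,[cv2.convexHull(np.argwhere(m)[:,::-1].astype(np.int32))],1)
p,e=fit(c,k,('cyl',.029,.076,.076,60),[.667,.003,0]);print(p,e)
ov('j',[(('cyl',.029,.076,.076,60),p,(255,0,255)),(('cyl',.031,0,.07,60),p,(0,255,0))],(320,100,480,320),3,'pics/j2.png')
E
```

```text
yellow base pts [[0.658, -0.074, 0.0], [0.676, -0.064, 0.0], [0.701, -0.073, 0.0]]
blue L [[0.755, 0.046, 0.0], [0.762, 0.018, 0.0]] red L [[ 0.758 -0.038  0.   ]]
[ 22  42 183] [24 43 60] [ 17 105 192]
comp [ 345  130   51   50 1998] [370.34634635 154.62062062]
[0.66289507 0.00891766 0.02510757] 0.019840439277881483
```

View pics/j2.png

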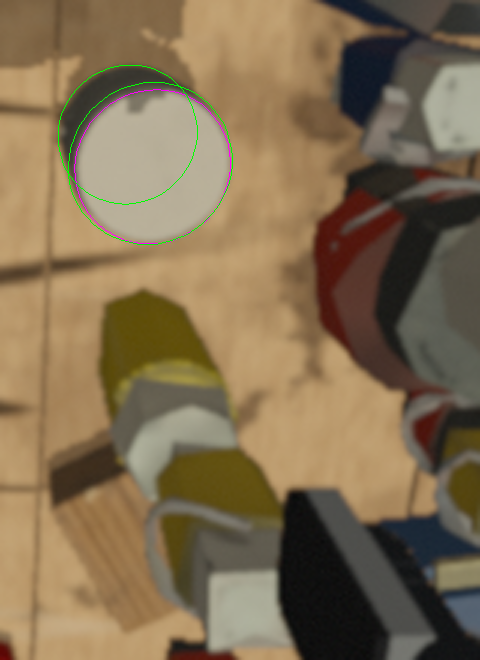

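```bash
python3 - <<'E'
from h import *
go([.662,.009,.1],90)
E
```

```text
t 21.05 tcp [ 0.6056 -0.0028  0.297 ] xaxis deg 91.35 zax [ 0.  0. -1.] F [0.7 0.2 0.1] w 0.0851 q [-0.12  0.13  1.59  0.    1.42 -0.14]
tool delta [0.0105 0.0566 0.197 ] spin 1.35
```

Emit:
arm_command(
  commands=[
    [0.005,0.028,0,0],
    [0.0055,0.0286,0,0],
    [0,0,0.04,0],
    [0,0,0.04,0],
    [0,0,0.04,0],
    [0,0,0.04,0],
    [0,0,0.037,0],
    [0,0,0,0],
    [0,0,0,0],
  ],
)

```text
clock: 21.95
tcp_pos: [0.662, 0.0083, 0.0997]
orientation: [0.699, 0.715, -0.0, -0.0]
force: [1.1, -0.5, 1.1]
gripper_width: 1.001
```

```bash
python3 look.py k jar_center; python3 -c "
from h import *
go([.662,.009,.018],90)"
```

```text
t 21.95 tcp [0.662  0.0083 0.0997] xaxis deg 91.30 zax [-0.001  0.    -1.   ] F [ 1.1 -0.5  1.1] w 0.0855 q [-0.09  0.42  1.61  0.    1.11 -0.12]
jar_center [318.8 222.8 106.5 123.3] 0.87 [ 0.663 -0.004  0.02 ]
t 22.05 tcp [0.6648 0.0078 0.1032] xaxis deg 91.28 zax [ 0.005 -0.001 -1.   ] F [ 0.7 -0.5 -0.1] w 0.0857 q [-0.09  0.42  1.61  0.    1.11 -0.12]
tool delta [ 0.0013 -0.0033  0.0851] spin 1.28
```

View pics/k.png

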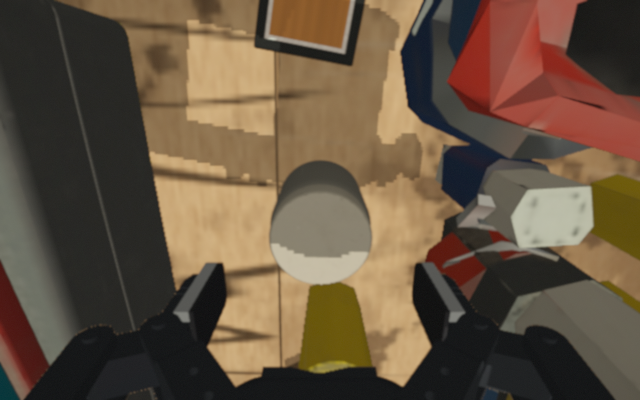

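```bash
python3 - <<'E'
from ov import *
im=cv2.imread('pics/k.png');c=np.load('k.npy',allow_pickle=True).item()
for p in [(.662,.009,0),(.6635,.006,0),(.6635,.009,0)]:
    print(p,w2p(c,pts(('cyl',.029,.076,.076,4),p)[:4]).round(1).tolist())
ov('k',[(('cyl',.029,.076,.076,60),(.6625,.007,0),(255,0,255))],(250,150,400,300),4,'pics/k2.png')
E
```

```text
(0.662, 0.009, 0) [[369.0, 241.3], [318.5, 190.6], [265.5, 239.0], [316.2, 284.9]]
(0.6635, 0.006, 0) [[371.3, 246.1], [321.2, 196.0], [268.3, 243.9], [318.6, 289.3]]
(0.6635, 0.009, 0) [[371.7, 241.3], [321.3, 190.7], [268.1, 239.1], [318.8, 284.9]]
```

View pics/k2.png

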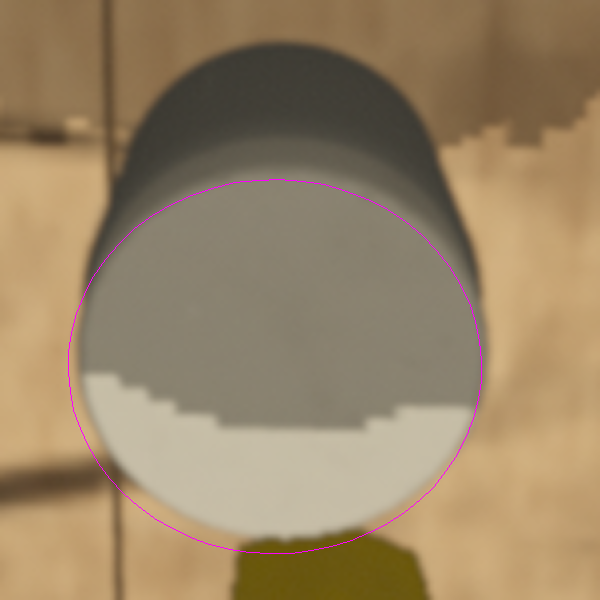

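Emit:
arm_command(
  commands=[
    [0.0008,-0.0015,0.025,0],
    [0,0,0.03,0],
    [0,0,0.02,0],
    [0,0,0.008,0],
    [0,0,0,0],
    [0,0,0,0],
  ],
)

```text
clock: 22.65
tcp_pos: [0.6631, 0.0083, 0.0192]
orientation: [0.699, 0.715, 0.001, 0.002]
force: [0.2, 0.2, -0.8]
gripper_width: 0.999
```

Emit:
arm_command(
  commands=[
    [0,0,0,0],
    [0,0,0,0],
    [0,0,0,0],
    [0,0,0,0],
    [0,0,0,0],
    [0,0,0,0],
  ],
  hand=0.045,
)

```text
clock: 23.25
tcp_pos: [0.6629, 0.0082, 0.0191]
orientation: [0.699, 0.715, 0.001, 0.001]
force: [-0.1, 0.6, 6.7]
gripper_width: 0.712
```

```bash
python3 look.py l
```

```text
t 23.25 tcp [0.6629 0.0082 0.0191] xaxis deg 91.25 zax [ 0.004 -0.    -1.   ] F [-0.1  0.6  6.7] w 0.0608 q [-0.09  0.53  1.63  0.    0.97 -0.12]
```

View pics/l.png

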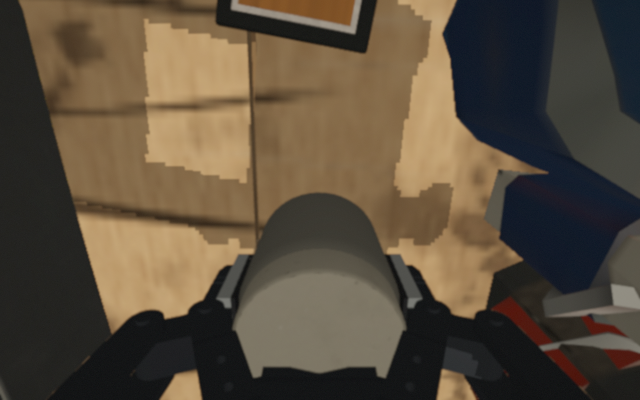

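```bash
python3 - <<'E'
from h import *
c=np.load('l.npy',allow_pickle=True).item();s=st();r=R.from_quat(s['orientation'])
print((r.inv().apply(p2w(c,[(320,193)],0)-s['tcp_pos'])*1000).round(1))
print('lidfront',(r.inv().apply(p2w(c,[(320,266)],.076)-s['tcp_pos'])*1000).round(1))
E
```

```text
t 23.30 tcp [0.6628 0.0083 0.0191] xaxis deg 91.25 zax [ 0.004 -0.    -1.   ] F [-0.7 -0.2  6.3] w 0.0610 q [-0.09  0.53  1.63  0.    0.97 -0.12]
[[29.8  1.5 19. ]]
lidfront [[ 31.    1.2 -57. ]]
```

Emit:
arm_command(
  commands=[
    [0,0,-0.02,0],
    [0,0,-0.04,0],
    [0,0,-0.045,0],
    [0,0,-0.045,0],
    [0,0,-0.045,0],
    [0,0,-0.045,0],
    [0,0,-0.04,0],
    [0,0,0,0],
  ],
)

```text
clock: 24.1
tcp_pos: [0.6643, 0.0082, 0.3047]
orientation: [0.699, 0.715, 0.004, 0.005]
force: [1.1, -1.2, -2.4]
gripper_width: 0.713
```

```bash
python3 - <<'E'
from h import *
go([.447,.3585,.3],91.3)
E
```

```text
t 24.10 tcp [0.6643 0.0082 0.3047] xaxis deg 91.26 zax [ 0.013 -0.001 -1.   ] F [ 1.1 -1.2 -2.4] w 0.0609 q [-0.09  0.24  1.44 -0.    1.44 -0.12]
tool delta [ 0.355  -0.2096  0.0013] spin -0.04
```

Emit:
arm_command(
  commands=[
    [0.015,-0.009,0,0],
    [0.034,-0.02,0,0],
    [0.034,-0.02,0,0],
    [0.034,-0.02,0,0],
    [0.034,-0.02,0,0],
    [0.034,-0.02,0,0],
    [0.034,-0.02,0,0],
    [0.034,-0.02,0,0],
    [0.034,-0.02,0,0],
    [0.034,-0.02,0,0],
    [0.034,-0.02,0,0],
    [0,0,0,0],
    [0,0,0,0],
    [0,0,0,0],
    [0,0,0,0],
  ],
)

```text
clock: 25.6
tcp_pos: [0.4442, 0.3576, 0.2953]
orientation: [0.7, 0.714, -0.001, -0.0]
force: [0.6, -0.2, -3.8]
gripper_width: 0.717
```

```bash
python3 look.py m pad_round tape_center; python3 -c "
from h import *
go([.447,.3585,.1],91.3)"
```

```text
t 25.60 tcp [0.4442 0.3576 0.2953] xaxis deg 91.17 zax [-0.002 -0.001 -1.   ] F [ 0.6 -0.2 -3.8] w 0.0612 q [ 0.55  0.06  1.67 -0.    1.42  0.53]
pad_round [321.4 151.3  67.6  65.2] 0.91 [0.448 0.363 0.02 ]
pad_round [459.6 282.   56.8  66.3] 0.42 [0.657 0.173 0.02 ]
t 25.75 tcp [0.4448 0.3579 0.2964] xaxis deg 91.16 zax [-0. -0. -1.] F [-0.6  0.6 -2.9] w 0.0606 q [ 0.55  0.06  1.67 -0.    1.42  0.53]
tool delta [0.0006 0.0023 0.1964] spin -0.14
```

View pics/m.png

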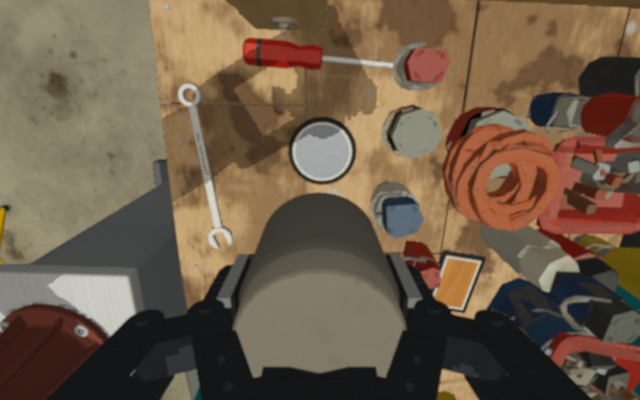

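```bash
python3 - <<'E'
from rp import *
rp('m',(322,150),[.447,.36,0],'pics/m2.png')
c=np.load('m.npy',allow_pickle=True).item()
for q in [(.447,.3585),(.444,.3576)]: print(w2p(c,[(*q,.004)]))
E
```

```text
comp [289 117  66  66 466] [318.17811159 140.63948498]
round pad [0.44817694 0.35985461 0.18243713] 0.04280563669467191
[[320.59093763 152.16866451]]
[[318.3278095  152.79019846]]
```

View pics/m2.png

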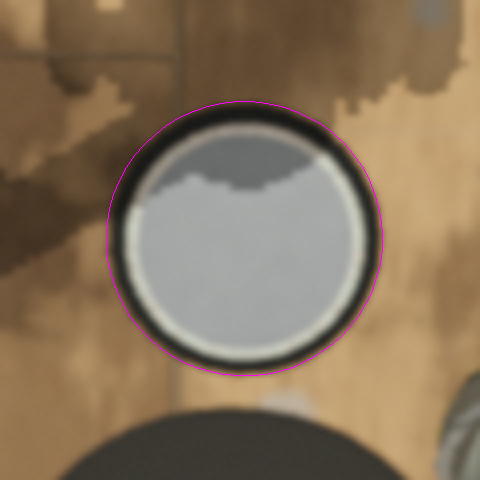

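Emit:
arm_command(
  commands=[
    [0.0013,0.0022,0.03,0],
    [0,0,0.04,0],
    [0,0,0.04,0],
    [0,0,0.04,0],
    [0,0,0.04,0],
    [0,0,0.02,0],
    [0,0,0,0],
    [0,0,0,0],
    [0,0,0,0],
    [0,0,0,0],
  ],
)

```text
clock: 26.75
tcp_pos: [0.4485, 0.3612, 0.0894]
orientation: [0.699, 0.715, 0.002, 0.001]
force: [-0.4, 0.1, -5.1]
gripper_width: 0.711
```

```bash
python3 look.py n; python3 -c "
from h import *
go([.447,.3592,.026],91.3)
c=np.load('n.npy',allow_pickle=True).item()
print(w2p(c,pts(('cyl',.046,.004,.004,8),(.447,.3592,0))[:8]))"
```

```text
t 26.75 tcp [0.4485 0.3612 0.0894] xaxis deg 91.24 zax [ 0.004  0.003 -1.   ] F [-0.4  0.1 -5.1] w 0.0608 q [0.56 0.27 1.84 0.   1.03 0.53]
t 26.80 tcp [0.4481 0.3611 0.0891] xaxis deg 91.24 zax [ 0.004  0.002 -1.   ] F [ 1.1 -0.7 -4.9] w 0.0611 q [0.56 0.27 1.84 0.   1.03 0.53]
tool delta [-0.002  -0.0014  0.0631] spin -0.06
[[377.02979368 208.55975014]
 [361.71075487 165.1855427 ]
 [316.32301475 145.22459691]
 [270.0425264  163.27779723]
 [252.89853743 206.15501233]
 [272.14529065 246.21379362]
 [314.00073056 262.45773752]
 [356.35178435 247.73384711]]
```

View pics/n.png

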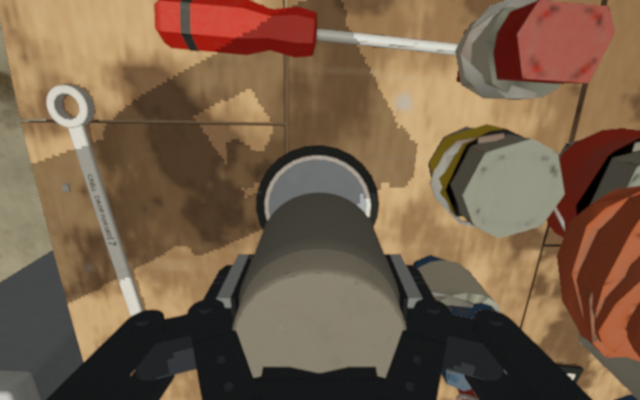

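Emit:
arm_command(
  commands=[
    [-0.0016,-0.0006,0.02,0],
    [0,0,0.02,0],
    [0,0,0.012,0],
    [0,0,0.006,0],
    [0,0,0.004,0],
    [0,0,0.0015,0],
    [0,0,0,0],
    [0,0,0,0],
    [0,0,0,0],
  ],
)

```text
clock: 27.7
tcp_pos: [0.4464, 0.3588, 0.0239]
orientation: [0.699, 0.715, 0.001, 0.0]
force: [-0.0, -0.0, -5.0]
gripper_width: 0.711
```

```bash
python3 look.py o
```

```text
t 27.70 tcp [0.4464 0.3588 0.0239] xaxis deg 91.25 zax [ 0.001  0.001 -1.   ] F [-0. -0. -5.] w 0.0607 q [0.55 0.37 1.86 0.   0.91 0.53]
```

View pics/o.png

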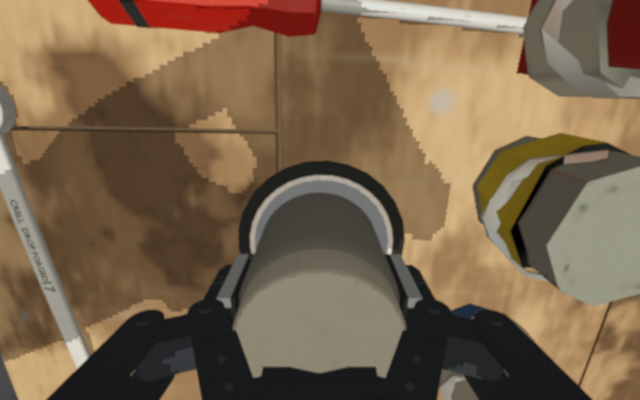

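```bash
python3 - <<'E'
from ov import *
c=np.load('o.npy',allow_pickle=True).item()
p=(.4464,.3588,0)
print(w2p(c,[(.4464,.3588+.046,.004),(.4464,.3588+.031,.004)]))
ov('o',[(('cyl',.046,.004,.004,90),p,(255,0,255)),(('cyl',.0365,.004,.004,90),p,(255,0,255)),(('cyl',.031,.004,.004,90),p,(0,255,0))],(225,150,415,290),4,'pics/o2.png')
E
```

```text
[[319.00962347 161.97844067]
 [318.35457694 190.42732164]]
```

View pics/o2.png

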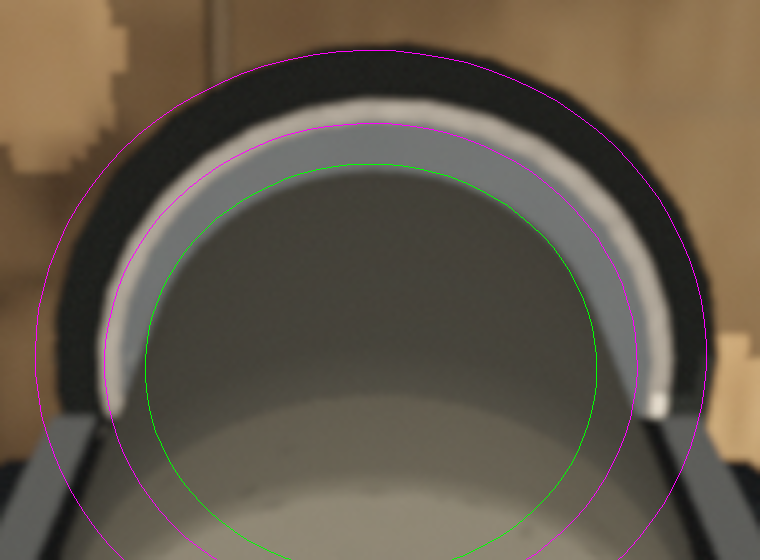

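Emit:
arm_command(
  commands=[
    [0.0008,0.0012,0,0],
    [0,0,0,0],
    [0,0,0.001,0],
    [0,0,0.0005,0],
    [0,0,0,0],
    [0,0,0,0],
  ],
)

```text
clock: 28.35
tcp_pos: [0.4475, 0.3596, 0.0231]
orientation: [0.699, 0.715, 0.0, 0.0]
force: [-2.8, -2.2, 6.3]
gripper_width: 0.711
```

```bash
python3 look.py o3; python3 - <<'E'
import cv2
im=cv2.imread('pics/o3.png');cv2.imwrite('pics/o4.png',cv2.resize(im[150:290,225:415],None,fx=4,fy=4,interpolation=cv2.INTER_CUBIC))
E
```

```text
t 28.35 tcp [0.4475 0.3596 0.0231] xaxis deg 91.26 zax [ 0.  0. -1.] F [-2.8 -2.2  6.3] w 0.0607 q [ 0.55  0.37  1.86 -0.    0.91  0.53]
```

View pics/o4.png

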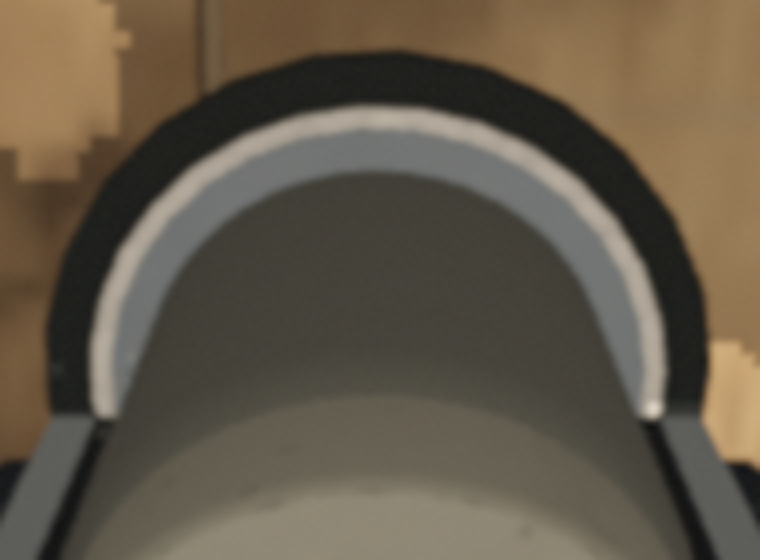

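Emit:
arm_command(
  commands=[
    [0,0,0,0],
    [0,0,0,0],
    [0,0,0,0],
    [0,0,0,0],
    [0,0,0,0],
    [0,0,0,0],
    [0,0,-0.02,0],
    [0,0,-0.04,0],
    [0,0,-0.045,0],
    [0,0,-0.045,0],
    [0,0,-0.045,0],
    [0,0,-0.045,0],
    [0,0,-0.035,0],
    [0,0,0,0],
    [0,0,0,0],
  ],
  hand=0.0854,
)

```text
clock: 29.9
tcp_pos: [0.4476, 0.3596, 0.298]
orientation: [0.699, 0.715, 0.001, 0.0]
force: [-0.3, 0.5, -0.4]
gripper_width: 1.0
```

```bash
python3 look.py p; python3 -c "
from h import *
go([.64,.10,.3],91.3)"
```

```text
t 29.90 tcp [0.4476 0.3596 0.298 ] xaxis deg 91.25 zax [ 0.002  0.001 -1.   ] F [-0.3  0.5 -0.4] w 0.0854 q [0.55 0.06 1.66 0.   1.42 0.53]
t 29.95 tcp [0.4467 0.3591 0.2959] xaxis deg 91.25 zax [-0.001 -0.001 -1.   ] F [ 0.5  0.3 -0.3] w 0.0854 q [0.55 0.06 1.67 0.   1.42 0.53]
tool delta [-0.2632  0.1876 -0.0041] spin -0.05
```

View pics/p.png

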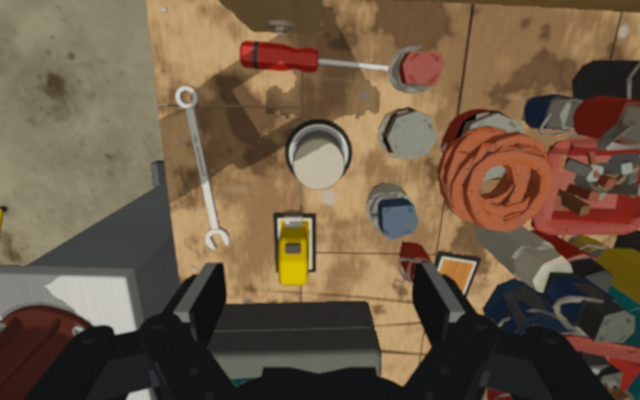

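Emit:
arm_command(
  commands=[
    [-0.035,0.035,0,0],
    [-0.035,0.035,0,0],
    [-0.035,0.035,0,0],
    [-0.035,0.035,0,0],
    [-0.035,0.035,0,0],
    [-0.033,0.032,0,0],
    [0,0,0.03,0],
    [0,0,0,0],
    [0,0,0,0],
    [0,0,0,0],
  ],
)

```text
clock: 30.95
tcp_pos: [0.6579, 0.1568, 0.2666]
orientation: [0.699, 0.715, -0.0, -0.0]
force: [0.0, -0.4, 1.1]
gripper_width: 0.999
```

```bash
python3 look.py q pad_brown
```

```text
t 30.95 tcp [0.6579 0.1568 0.2666] xaxis deg 91.33 zax [-0.001  0.    -1.   ] F [ 0.  -0.4  1.1] w 0.0853 q [0.13 0.3  1.45 0.   1.4  0.11]
pad_brown [320.1 153.   66.8  87.3] 0.59 [0.66  0.165 0.02 ]
```

View pics/q.png

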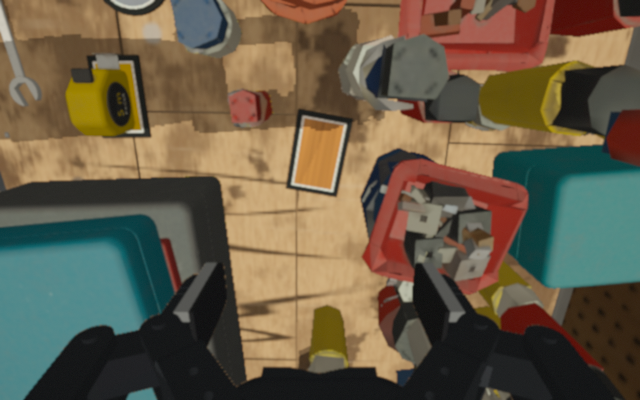

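```bash
python3 - <<'E'
from padfit import *
from ov import *
p=padfit('q',(320,153),('box',.049,.083,.004,.004),[.657,.16,-.15],130)
ov('q',[(('box',.049,.083,.004,.004),p,(255,0,255)),(('box',.068,.102,.004,.004),p,(0,255,0))],(270,90,390,220),5,'pics/q2.png')
c=np.load('q.npy',allow_pickle=True).item()
print(p2w(c,[(365,197),(370,180),(378,165)],0).round(3))
E
```

```text
comp [ 296  119   47   69 2335] [318.06552463 153.06680942]
[ 0.65697786  0.16019785 -0.15647228] -8.965201122457794 0.0726577791463129
[[0.721 0.105 0.   ]
 [0.726 0.128 0.   ]
 [0.734 0.148 0.   ]]
```

View pics/q2.png

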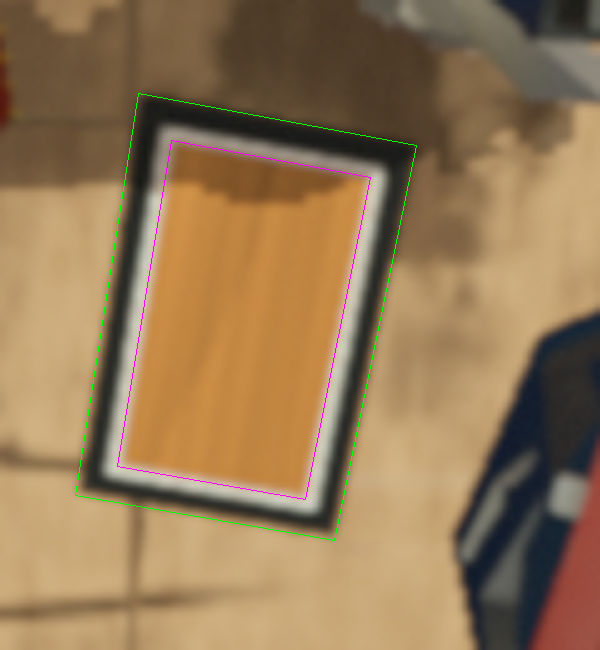

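Emit:
arm_command(
  commands=[
    [0,0,-0.03,0],
    [-0.03,-0.002,0,0],
    [-0.045,-0.002,0,0],
    [-0.045,-0.002,0,0],
    [-0.045,-0.002,0,0],
    [-0.045,-0.002,0,0],
    [-0.045,-0.002,0,0],
    [-0.045,-0.002,0,0],
    [-0.045,-0.002,0,0],
    [-0.02,-0.002,0,0],
    [0,0,0,0],
    [0,0,0,0],
    [0,0,0,0],
  ],
)

```text
clock: 32.35
tcp_pos: [0.6489, -0.2074, 0.2972]
orientation: [0.699, 0.716, 0.0, 0.0]
force: [-0.3, 0.6, 0.3]
gripper_width: 1.0
```

```bash
python3 look.py r block_center nut_center
```

```text
t 32.35 tcp [ 0.6489 -0.2074  0.2972] xaxis deg 91.37 zax [ 0.001  0.001 -1.   ] F [-0.3  0.6  0.3] w 0.0854 q [-0.41  0.29  1.4   0.    1.45 -0.44]
nut_center [234.3 251.8  25.8  31.9] 0.82 [ 0.533 -0.35   0.02 ]
nut_center [284.6 200.7  32.8  28.4] 0.65 [ 0.605 -0.271  0.02 ]
```

View pics/r.png

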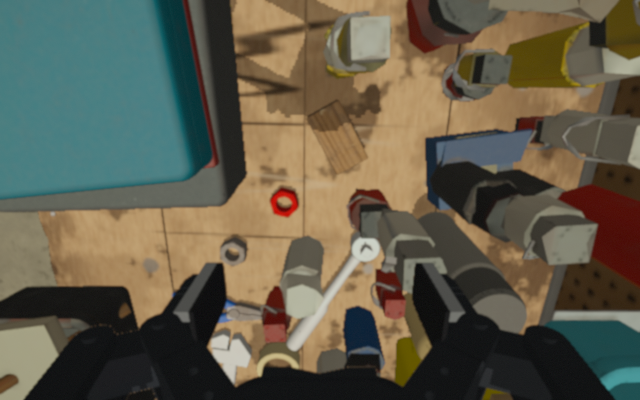

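```bash
python3 - <<'E'
from ov import *
c=np.load('r.npy',allow_pickle=True).item()
P=p2w(c,[(308,119),(335,102),(368,158),(343,173)],.038);print(P.round(4),P.mean(0))
ov('r',[(('box',.045,.08,0,.038),(P.mean(0)[0],P.mean(0)[1],np.radians(29)),(255,0,255))],(290,90,390,190),6,'pics/r2.png')
E
```

```text
[[ 0.636  -0.1604  0.038 ]
 [ 0.6675 -0.14    0.038 ]
 [ 0.7112 -0.2059  0.038 ]
 [ 0.681  -0.2258  0.038 ]] [ 0.67392217 -0.18303325  0.038     ]
```

View pics/r2.png

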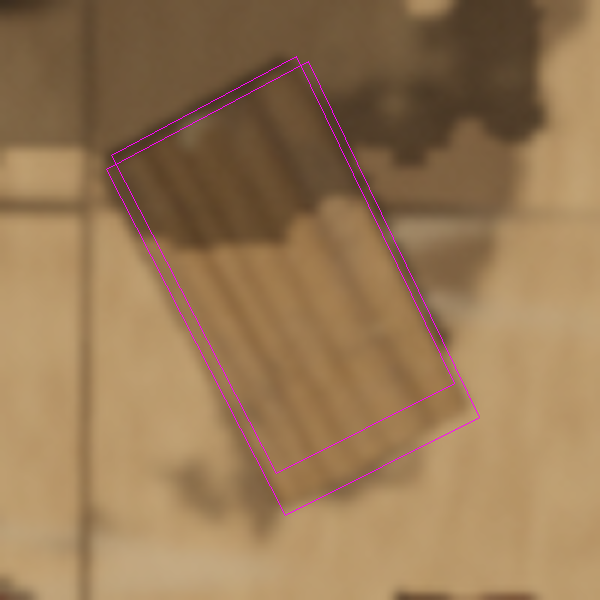

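```bash
python3 - <<'E'
from h import *
go([.673,-.182,.2],119.5)
E
```

```text
t 32.50 tcp [ 0.6489 -0.2076  0.2969] xaxis deg 91.38 zax [ 0.  0. -1.] F [-0.3  0.5 -0.2] w 0.0853 q [-0.41  0.29  1.4   0.    1.45 -0.44]
tool delta [0.025  0.0247 0.0969] spin -28.12
```

Emit:
arm_command(
  commands=[
    [0.025,0.0247,0,0],
    [0,0,0.03,-7],
    [0,0,0.035,-7],
    [0,0,0.03,-7],
    [0,0,0.02,-7],
    [0,0,0.02,0],
    [0,0,0,0],
    [0,0,0,0],
    [0,0,0,0],
  ],
)

```text
clock: 33.4
tcp_pos: [0.6739, -0.1839, 0.1637]
orientation: [0.505, 0.863, 0.0, 0.002]
force: [-0.1, -0.5, 1.0]
gripper_width: 0.998
```

```bash
python3 look.py s; python3 -c "
from ov import *
ov('s',[(('box',.045,.08,0,.038),(.673,-.182,np.radians(29.5)),(255,0,255))],(240,110,400,260),4,'pics/s2.png')
go([.673,-.182,.01],119.5)"
```

```text
t 33.40 tcp [ 0.6739 -0.1839  0.1637] xaxis deg 119.27 zax [ 0.003 -0.001 -1.   ] F [-0.1 -0.5  1. ] w 0.0852 q [-0.37  0.42  1.48  0.    1.23 -0.88]
t 33.45 tcp [ 0.674  -0.1841  0.164 ] xaxis deg 119.27 zax [ 0.003 -0.001 -1.   ] F [-0.3 -0.7  0.7] w 0.0853 q [-0.37  0.42  1.48  0.    1.23 -0.88]
tool delta [ 0.0027 -0.0002  0.154 ] spin -0.23
```

View pics/s.png

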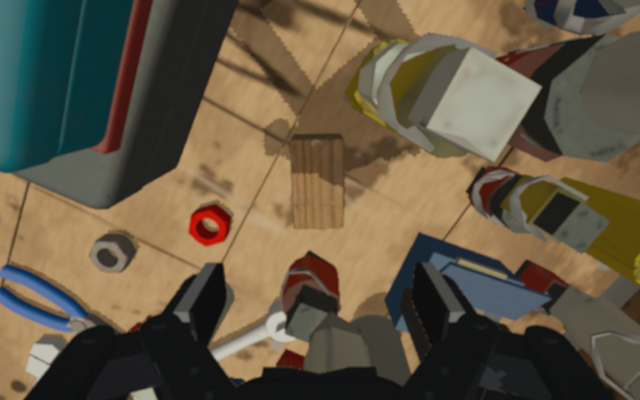

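View pics/s2.png

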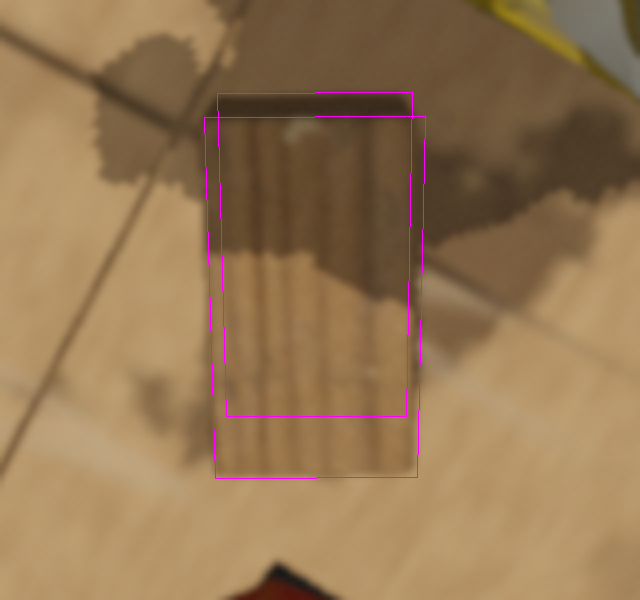

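Emit:
arm_command(
  commands=[
    [0.0027,0,0.03,-0.2],
    [0,0,0.04,0],
    [0,0,0.04,0],
    [0,0,0.03,0],
    [0,0,0.014,0],
    [0,0,0.004,0],
    [0,0,0,0],
    [0,0,0,0],
  ],
)

```text
clock: 34.25
tcp_pos: [0.6736, -0.1823, 0.0065]
orientation: [0.504, 0.864, 0.0, 0.002]
force: [0.5, -0.3, 0.2]
gripper_width: 1.005
```

Emit:
arm_command(
  commands=[
    [0,0,0,0],
    [0,0,0,0],
    [0,0,0,0],
    [0,0,0,0],
    [0,0,0,0],
    [0,0,0,0],
    [0,0,0,0],
  ],
  hand=0.03,
)

```text
clock: 34.95
tcp_pos: [0.6724, -0.1819, 0.005]
orientation: [0.504, 0.864, 0.0, 0.001]
force: [1.1, -0.1, 6.1]
gripper_width: 0.514
```

```bash
python3 look.py t
```

```text
t 34.95 tcp [ 0.6724 -0.1819  0.005 ] xaxis deg 119.45 zax [ 0.002 -0.001 -1.   ] F [ 1.1 -0.1  6.1] w 0.0439 q [-0.36  0.61  1.54 -0.    0.99 -0.88]
```

View pics/t.png

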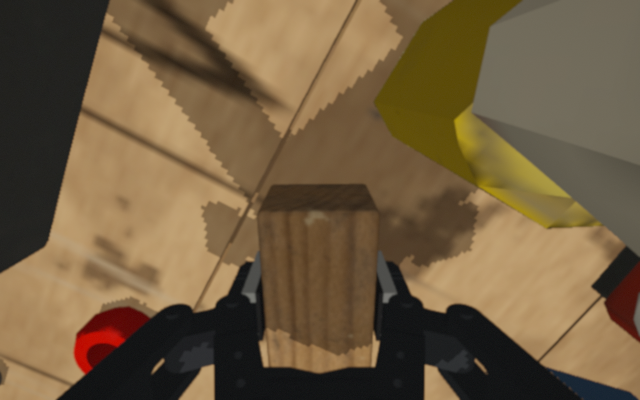

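```bash
python3 - <<'E'
from h import *
c=np.load('t.npy',allow_pickle=True).item();s=st();r=R.from_quat(s['orientation'])
print((r.inv().apply(p2w(c,[(273,185),(363,184)],0)-s['tcp_pos'])*1000).round(1))
print((r.inv().apply(p2w(c,[(259,211),(377,210)],.038)-s['tcp_pos'])*1000).round(1))
E
```

```text
t 35.00 tcp [ 0.6725 -0.1819  0.0051] xaxis deg 119.45 zax [ 0.002 -0.001 -1.   ] F [ 0.4 -0.2  5. ] w 0.0444 q [-0.36  0.61  1.54 -0.    0.99 -0.88]
[[ 37.9 -21.3   5. ]
 [ 38.4  20.9   5.1]]
[[ 39.2 -21.2 -33. ]
 [ 39.6  21.  -32.9]]
```

Emit:
arm_command(
  commands=[
    [0,0,-0.02,0],
    [0,0,-0.04,0],
    [0,0,-0.045,0],
    [0,0,-0.045,0],
    [0,0,-0.045,0],
    [0,0,-0.045,0],
    [0,0,-0.045,0],
    [0,0,-0.01,7.7],
    [0,0,0,7.7],
    [0,0,0,7.7],
    [0,0,0,7.7],
    [0,0,0,7.7],
    [0,0,0,0],
    [0,0,0,0],
  ],
)

```text
clock: 36.4
tcp_pos: [0.6709, -0.1813, 0.2985]
orientation: [0.76, 0.65, -0.0, -0.0]
force: [-0.4, 0.0, -1.2]
gripper_width: 0.517
```

```bash
python3 - <<'E'
from h import *
go([.657,.16,.3],81)
E
```

```text
t 36.40 tcp [ 0.6709 -0.1813  0.2985] xaxis deg 81.11 zax [-0.001  0.    -1.   ] F [-0.4  0.  -1.2] w 0.0442 q [-0.36  0.32  1.36  0.    1.46 -0.21]
tool delta [ 0.335  -0.0664 -0.0013] spin 0.11
```

Emit:
arm_command(
  commands=[
    [0.02,-0.004,0,0],
    [0.045,-0.009,0,0],
    [0.045,-0.009,0,0],
    [0.045,-0.009,0,0],
    [0.045,-0.009,0,0],
    [0.045,-0.009,0,0],
    [0.045,-0.009,0,0],
    [0.045,-0.0084,0,0],
    [0,0,0.03,0],
    [0,0,0.04,0],
    [0,0,0.04,0],
    [0,0,0.04,0],
    [0,0,0.03,0],
    [0,0,0.02,0],
    [0,0,0,0],
    [0,0,0,0],
    [0,0,0,0],
  ],
)

```text
clock: 38.1
tcp_pos: [0.66, 0.1604, 0.1012]
orientation: [0.76, 0.649, 0.002, 0.001]
force: [0.9, -0.2, -2.1]
gripper_width: 0.516
```

```bash
python3 look.py u;  python3 -c "
from ov import *
p=(.657,.16,np.radians(-9))
ov('u',[(('box',.049,.083,.004,.004),p,(255,0,255)),(('box',.068,.102,.004,.004),p,(0,255,0))],(220,100,420,300),3,'pics/u2.png')
go([.657,.161,.009],81)"
```

```text
t 38.10 tcp [0.66   0.1604 0.1012] xaxis deg 81.00 zax [ 0.004  0.001 -1.   ] F [ 0.9 -0.2 -2.1] w 0.0441 q [0.14 0.45 1.57 0.   1.12 0.29]
t 38.15 tcp [0.6602 0.1604 0.1015] xaxis deg 80.98 zax [ 0.004  0.001 -1.   ] F [ 0.8 -0.  -1. ] w 0.0444 q [0.13 0.45 1.57 0.   1.12 0.29]
tool delta [-0.     -0.0037  0.0924] spin -0.02
```

View pics/u.png

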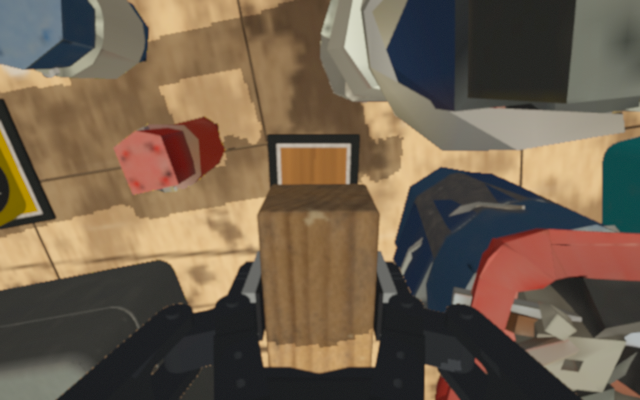

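View pics/u2.png

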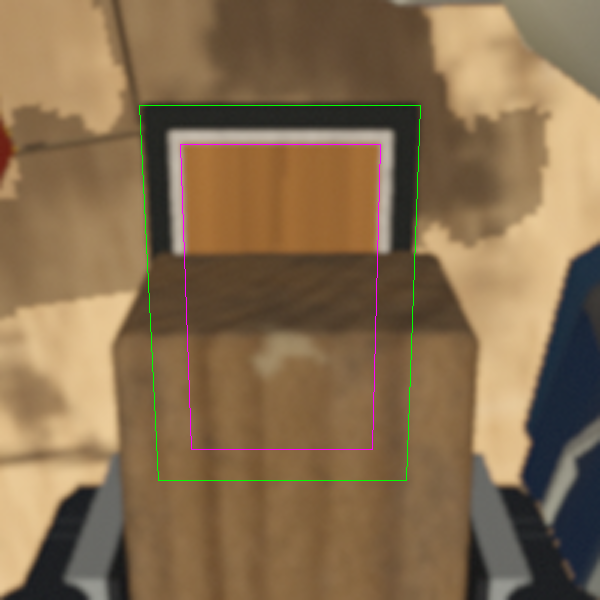

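Emit:
arm_command(
  commands=[
    [0,-0.0035,0.03,0],
    [0,0,0.03,0],
    [0,0,0.02,0],
    [0,0,0.006,0],
    [0,0,0.003,0],
    [0,0,0,0],
    [0,0,0,0],
    [0,0,0,0],
  ],
)

```text
clock: 38.95
tcp_pos: [0.6564, 0.1605, 0.0115]
orientation: [0.761, 0.649, 0.001, 0.001]
force: [-0.2, 0.1, -2.1]
gripper_width: 0.52
```

```bash
python3 look.py v;  python3 -c "
from ov import *
p=(.657,.16,np.radians(-9))
ov('v',[(('box',.049,.083,.004,.004),p,(255,0,255)),(('box',.068,.102,.004,.004),p,(0,255,0))],(220,120,420,270),4,'pics/v2.png')"
```

```text
t 38.95 tcp [0.6564 0.1605 0.0115] xaxis deg 80.95 zax [ 0.003  0.    -1.   ] F [-0.2  0.1 -2.1] w 0.0444 q [0.14 0.56 1.6  0.   0.98 0.29]
```

View pics/v2.png

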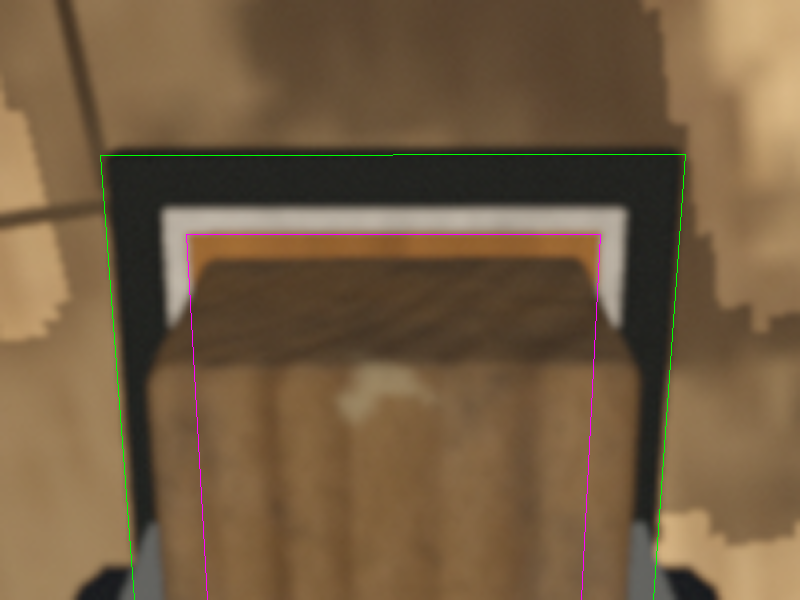

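Emit:
arm_command(
  commands=[
    [0.0008,0.0003,0,0],
    [0,0,0.0015,0],
    [0,0,0.001,0],
    [0,0,0.0005,0],
    [0,0,0,0],
    [0,0,0,0],
  ],
)

```text
clock: 39.6
tcp_pos: [0.6562, 0.1613, 0.0091]
orientation: [0.761, 0.649, 0.0, 0.0]
force: [-3.6, -0.7, 8.1]
gripper_width: 0.521
```

```bash
python3 look.py w;  python3 -c "
from ov import *
p=(.657,.16,np.radians(-9))
ov('w',[(('box',.049,.083,.004,.004),p,(255,0,255)),(('box',.068,.102,.004,.004),p,(0,255,0))],(220,120,420,270),4,'pics/w2.png')"
```

```text
t 39.60 tcp [0.6562 0.1613 0.0091] xaxis deg 80.96 zax [ 0.001  0.    -1.   ] F [-3.6 -0.7  8.1] w 0.0445 q [0.14 0.57 1.6  0.   0.97 0.3 ]
```

View pics/w2.png

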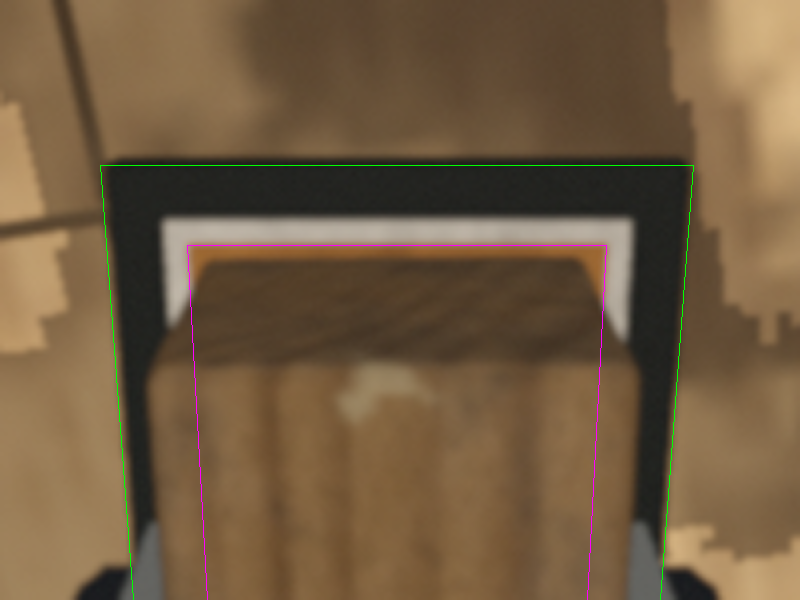

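Emit:
arm_command(
  commands=[
    [0,0,0,0],
    [0,0,0,0],
    [0,0,0,0],
    [0,0,0,0],
    [0,0,0,0],
    [0,0,-0.02,0],
    [0,0,-0.04,0],
    [0,0,-0.045,0],
    [0,0,-0.045,0],
    [0,0,-0.045,0],
    [0,0,-0.045,0],
    [0,0,-0.045,0],
    [0,0,-0.005,0],
    [0,0,0,0],
    [0,0,0,0],
  ],
  hand=0.065,
)

```text
clock: 41.15
tcp_pos: [0.6546, 0.1609, 0.2948]
orientation: [0.761, 0.649, -0.001, -0.001]
force: [-0.6, 0.4, -0.4]
gripper_width: 0.765
```

```bash
python3 look.py x block_center;  python3 -c "
from ov import *
p=(.657,.16,np.radians(-9))
ov('x',[(('box',.068,.102,.004,.004),p,(0,255,0)),(('box',.045,.08,.004,.042),p,(255,0,255))],(260,90,400,220),5,'pics/x2.png')
go([.533,-.352,.3],90)"
```

```text
t 41.15 tcp [0.6546 0.1609 0.2948] xaxis deg 80.95 zax [-0.003 -0.    -1.   ] F [-0.6  0.4 -0.4] w 0.0654 q [0.14 0.28 1.42 0.   1.45 0.29]
block_center [322.2 154.6  38.4  65.9] 0.92 [0.659 0.161 0.02 ]
t 41.25 tcp [0.654  0.1608 0.2932] xaxis deg 80.95 zax [-0.005 -0.001 -1.   ] F [-0.6  0.2 -0.7] w 0.0649 q [ 0.14  0.28  1.42 -0.    1.45  0.29]
tool delta [-0.5255 -0.0389 -0.0057] spin -9.05
```

View pics/x2.png

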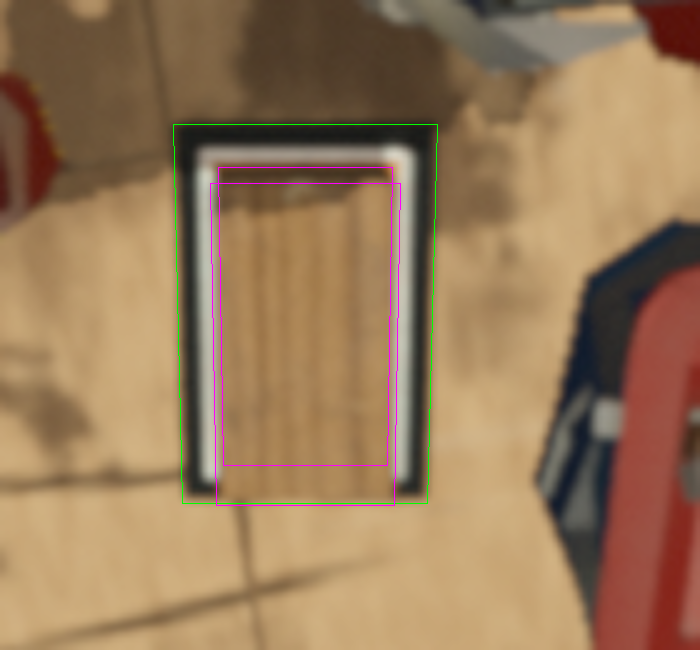

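Emit:
arm_command(
  commands=[
    [-0.02,-0.002,0,0],
    [-0.045,-0.0033,0,0],
    [-0.046,-0.0034,0,0],
    [-0.046,-0.0034,0,0],
    [-0.046,-0.0034,0,0],
    [-0.046,-0.0034,0,0],
    [-0.046,-0.0034,0,0],
    [-0.046,-0.0034,0,0],
    [-0.046,-0.0034,0,0],
    [-0.046,-0.0034,0,0],
    [-0.046,-0.0034,0,0],
    [-0.046,-0.0034,0,0],
    [0,0,0.03,0],
    [0,0,0.04,0],
    [0,0,0.02,0],
    [0,0,0,0],
    [0,0,0,0],
    [0,0,0,0],
  ],
)

```text
clock: 43.05
tcp_pos: [0.5347, -0.3521, 0.2086]
orientation: [0.761, 0.649, 0.0, 0.002]
force: [-0.2, 0.1, 0.7]
gripper_width: 0.763
```

```bash
python3 look.py y nut_center
```

```text
t 43.05 tcp [ 0.5347 -0.3521  0.2086] xaxis deg 80.95 zax [ 0.002 -0.002 -1.   ] F [-0.2  0.1  0.7] w 0.0652 q [-0.69  0.27  1.6  -0.    1.27 -0.53]
nut_center [374.3  83.7  39.3  38.8] 0.58 [ 0.602 -0.276  0.02 ]
nut_center [312.8 173.9  33.2  37.6] 0.56 [ 0.53  -0.354  0.02 ]
```

View pics/y.png

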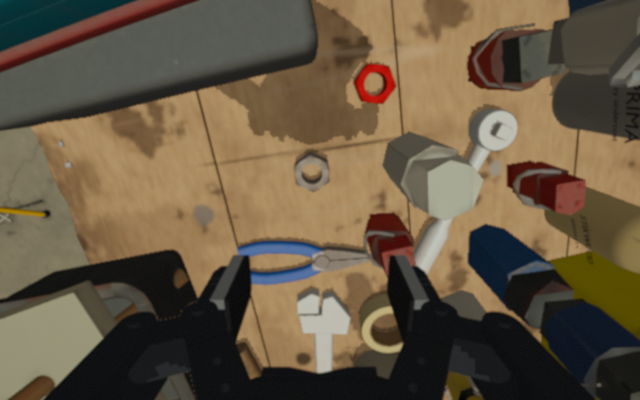

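```bash
python3 - <<'E'
from ov import *
im=cv2.imread('pics/y.png');c=np.load('y.npy',allow_pickle=True).item()
h=cv2.cvtColor(im,cv2.COLOR_BGR2HSV)
cr=h[145:200,285:340]; print(h[172,312-14],h[150,300],h[160,312])
m=(h[...,1]<75); m=biggest(m,(312,172)); k=np.zeros(m.shape,np.uint8); cv2.fillPoly(k,[cv2.convexHull(np.argwhere(m)[:,::-1].astype(np.int32))],1)
best=[]
for a in np.radians([0,10,20,30,40,50]):
    p,e=fit(c,k,('cyl',.0208,0,.02,6),[.531,-.353,a]); best.append((e,*p.round(4),np.degrees(p[2])))
best.sort();print(best[:3])
p=best[0][1:4]
ov('y',[(('cyl',.0208,0,.02,6),p,(255,0,255))],(280,140,345,205),9,'pics/y2.png')
E
```

```text
[ 18  42 147] [ 17 115 151] [ 17  51 141]
comp [295 153  34  38 714] [311.36834734 171.78851541]
[(np.float64(0.07718205238456156), np.float64(0.5285), np.float64(-0.3537), np.float64(0.5292), np.float64(30.32059484432437)), (np.float64(0.07975044819846082), np.float64(0.5282), np.float64(-0.3541), np.float64(0.4035), np.float64(23.1212409649152)), (np.float64(0.08112086205933225), np.float64(0.5285), np.float64(-0.3536), np.float64(0.5669), np.float64(32.48099987885933))]
```

View pics/y2.png

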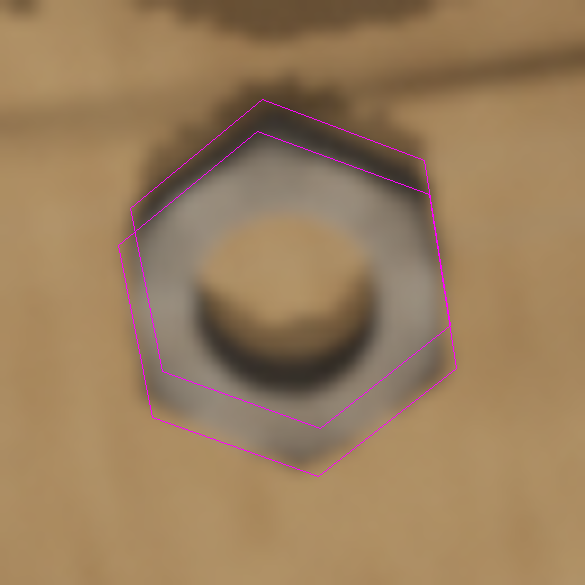

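```bash
python3 - <<'E'
from h import *
go([.5287,-.3535,.1],88.5)
E
```

```text
t 43.15 tcp [ 0.5351 -0.3521  0.2091] xaxis deg 80.96 zax [ 0.003 -0.003 -1.   ] F [-0.2  0.7  0.2] w 0.0650 q [-0.69  0.27  1.6  -0.    1.27 -0.53]
tool delta [-0.0022 -0.0065  0.1091] spin -7.54
```

Emit:
arm_command(
  commands=[
    [-0.0022,-0.0065,0,0],
    [0,0,0.03,-7.5],
    [0,0,0.04,0],
    [0,0,0.03,0],
    [0,0,0.009,0],
    [0,0,0,0],
    [0,0,0,0],
    [0,0,0,0],
  ],
  hand=0.058,
)

```text
clock: 43.95
tcp_pos: [0.529, -0.3538, 0.1006]
orientation: [0.717, 0.698, 0.0, 0.002]
force: [-0.1, -0.1, 0.5]
gripper_width: 0.679
```

```bash
python3 look.py z nut_center; python3 -c "
from ov import *
ov('z',[(('cyl',.0208,0,.02,6),(.5287,-.3535,np.radians(28.5)),(255,0,255))],(270,150,380,260),6,'pics/z2.png')
go([.5287,-.3535,.004],88.5)"
```

```text
t 43.95 tcp [ 0.529  -0.3538  0.1006] xaxis deg 88.46 zax [ 0.004 -0.003 -1.   ] F [-0.1 -0.1  0.5] w 0.0580 q [-0.7   0.37  1.68 -0.    1.08 -0.67]
nut_center [315.8 204.4  48.7  60.3] 0.56 [ 0.528 -0.352  0.02 ]
nut_center [424.9  90.2  60.8  61.5] 0.56 [ 0.601 -0.275  0.02 ]
t 44.05 tcp [ 0.5286 -0.3534  0.1001] xaxis deg 88.45 zax [ 0.003 -0.003 -1.   ] F [-0.1  1.1  0.3] w 0.0578 q [-0.7   0.37  1.68  0.    1.08 -0.67]
tool delta [ 0.0002 -0.0002  0.0961] spin -0.05
```

View pics/z2.png

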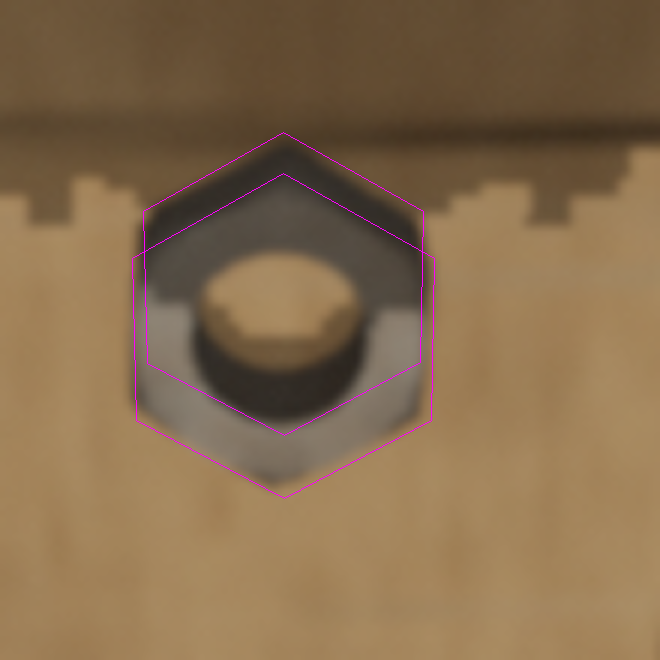

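Emit:
arm_command(
  commands=[
    [0.001,-0.0006,0.03,0],
    [0,0,0.03,0],
    [0,0,0.02,0],
    [0,0,0.01,0],
    [0,0,0.006,0],
    [0,0,0,0],
    [0,0,0,0],
    [0,0,0,0],
  ],
)

```text
clock: 44.85
tcp_pos: [0.5278, -0.3522, 0.0033]
orientation: [0.717, 0.698, 0.0, 0.001]
force: [0.0, -0.2, -0.1]
gripper_width: 0.68
```

```bash
python3 look.py za
```

```text
t 44.85 tcp [ 0.5278 -0.3522  0.0033] xaxis deg 88.45 zax [ 0.002 -0.002 -1.   ] F [ 0.  -0.2 -0.1] w 0.0581 q [-0.7   0.51  1.71 -0.    0.92 -0.67]
```

View pics/za.png

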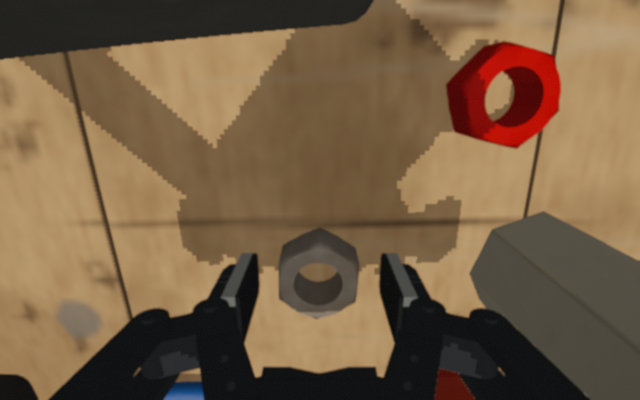

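Emit:
arm_command(
  commands=[
    [0,0,0,0],
    [0,0,0,0],
    [0,0,0,0],
    [0,0,0,0],
    [0,0,0,0],
    [0,0,0,0],
    [0,0,0,0],
  ],
  hand=0.02,
)

```text
clock: 45.6
tcp_pos: [0.5275, -0.3519, 0.0028]
orientation: [0.717, 0.698, 0.0, 0.001]
force: [-0.0, 0.2, 5.5]
gripper_width: 0.407
```

```bash
python3 look.py zb; python3 -c "
from ov import *
s=arm.state();p=s['tcp_pos']
ov('zb',[(('cyl',.0208,0,.02,6),(p[0],p[1],np.radians(28.5)),(255,0,255))],(250,200,390,340),5,'pics/zb2.png')"
```

```text
t 45.60 tcp [ 0.5275 -0.3519  0.0028] xaxis deg 88.46 zax [ 0.001 -0.001 -1.   ] F [-0.   0.2  5.5] w 0.0347 q [-0.7   0.51  1.71  0.    0.92 -0.67]
```

View pics/zb2.png

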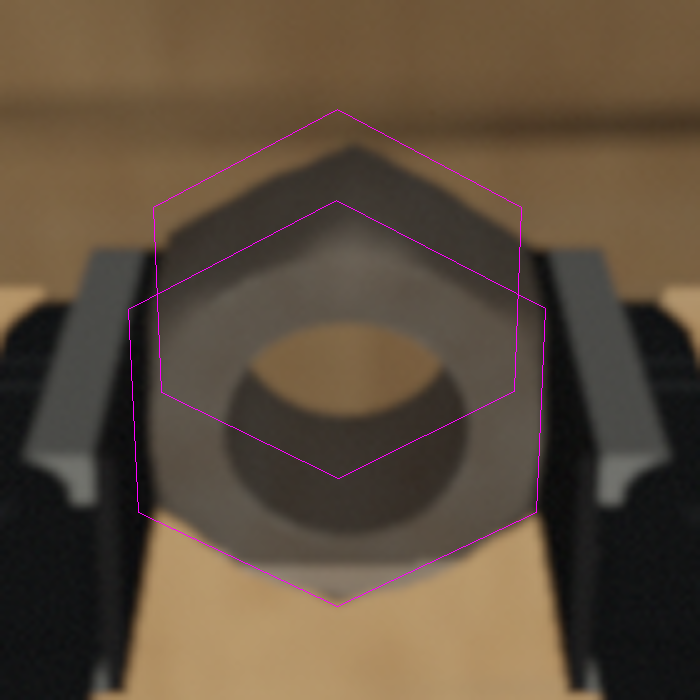

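Emit:
arm_command(
  commands=[
    [0,0,-0.02,0],
    [0,0,-0.04,0],
    [0,0,-0.045,0],
    [0,0,-0.045,0],
    [0,0,-0.045,0],
    [0,0,-0.045,0],
    [0,0,-0.045,0],
    [0,0,-0.015,0],
    [0,0,0,0],
  ],
)

```text
clock: 46.55
tcp_pos: [0.5279, -0.3523, 0.3047]
orientation: [0.717, 0.698, 0.0, 0.003]
force: [0.1, 0.4, -1.7]
gripper_width: 0.402
```

Emit:
arm_command(
  commands=[
    [0.02,0.005,0,0],
    [0.044,0.01,0,0],
    [0.044,0.01,0,0],
    [0.044,0.01,0,0],
    [0.044,0.01,0,0],
    [0.044,0.01,0,0],
    [0.044,0.01,0,0],
    [0.044,0.01,0,0],
    [0.044,0.01,0,0],
    [0.044,0.01,0,0],
    [0.044,0.01,0,0],
    [0.044,0.01,0,0],
    [0,0,0,0],
    [0,0,0,0],
    [0,0,0,0],
  ],
)

```text
clock: 48.05
tcp_pos: [0.6541, 0.1484, 0.2985]
orientation: [0.717, 0.697, -0.002, -0.001]
force: [0.5, -0.4, -0.7]
gripper_width: 0.406
```

```bash
python3 look.py zc; python3 -c "
from h import *
go([.656,.161,.1],88.5)"
```

```text
t 48.05 tcp [0.6541 0.1484 0.2985] xaxis deg 88.42 zax [-0.005 -0.001 -1.   ] F [ 0.5 -0.4 -0.7] w 0.0347 q [ 0.12  0.27  1.42 -0.    1.45  0.15]
t 48.10 tcp [0.6544 0.148  0.2994] xaxis deg 88.38 zax [-0.004 -0.001 -1.   ] F [-0.3  0.2 -1.2] w 0.0350 q [ 0.12  0.27  1.42 -0.    1.45  0.15]
tool delta [0.0133 0.0019 0.1994] spin -0.12
```

View pics/zc.png

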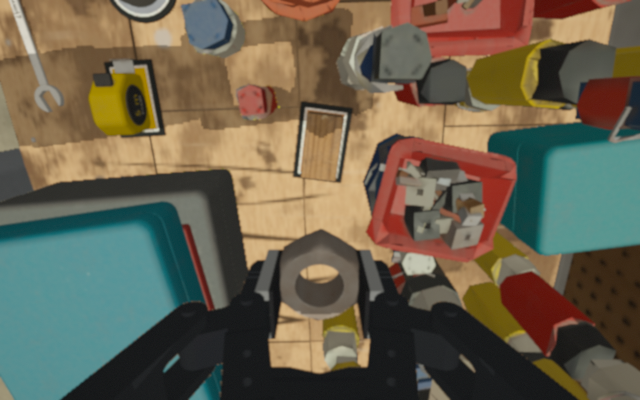

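Everything holds; go down over the block.

Emit:
arm_command(
  commands=[
    [0.0133,0.0019,0.02,0],
    [0,0,0.04,0],
    [0,0,0.04,0],
    [0,0,0.04,0],
    [0,0,0.04,0],
    [0,0,0.019,0],
    [0,0,0,0],
    [0,0,0,0],
    [0,0,0,0],
    [0,0,0,0],
  ],
)

```text
clock: 49.1
tcp_pos: [0.6595, 0.1625, 0.1056]
orientation: [0.717, 0.697, 0.002, 0.001]
force: [-0.0, 0.4, -0.1]
gripper_width: 0.41
```

```bash
python3 look.py zd; python3 -c "
from ov import *
ov('zd',[(('box',.045,.08,.004,.042),(.656,.160,np.radians(-9)),(255,0,255)),(('cyl',.0208,.042,.062,6),(.656,.160,np.radians(28.5)),(0,255,0))],(240,140,400,290),4,'pics/zd2.png')
go([.656,.161,.0458],88.5)"
```

```text
t 49.10 tcp [0.6595 0.1625 0.1056] xaxis deg 88.42 zax [ 0.005  0.001 -1.   ] F [-0.   0.4 -0.1] w 0.0350 q [ 0.14  0.45  1.57 -0.    1.12  0.17]
t 49.15 tcp [0.6592 0.1626 0.1053] xaxis deg 88.44 zax [ 0.004  0.001 -1.   ] F [ 0.1 -0.1 -0.3] w 0.0348 q [ 0.14  0.45  1.57 -0.    1.12  0.17]
tool delta [-0.0018 -0.0034  0.0595] spin -0.06
```

View pics/zd2.png

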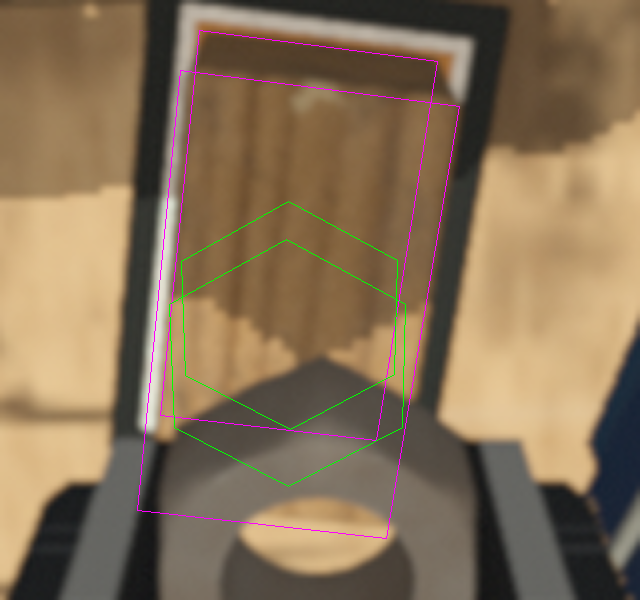

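Emit:
arm_command(
  commands=[
    [-0.0018,-0.0032,0.02,0],
    [0,0,0.02,0],
    [0,0,0.01,0],
    [0,0,0.006,0],
    [0,0,0.0015,0],
    [0,0,0,0],
    [0,0,0,0],
    [0,0,0,0],
  ],
)

```text
clock: 49.95
tcp_pos: [0.6552, 0.161, 0.0463]
orientation: [0.717, 0.698, 0.001, 0.001]
force: [-0.5, 0.4, -1.0]
gripper_width: 0.405
```

```bash
python3 look.py ze; python3 -c "
from ov import *
ov('ze',[(('box',.045,.08,.004,.042),(.656,.160,np.radians(-9)),(255,0,255)),(('cyl',.0208,.045,.065,6),(.656,.160,np.radians(28.5)),(0,255,0))],(220,130,420,330),3,'pics/ze2.png')
go([.656,.161,.0448],88.5)"
```

```text
t 49.95 tcp [0.6552 0.161  0.0463] xaxis deg 88.46 zax [ 0.002  0.    -1.   ] F [-0.5  0.4 -1. ] w 0.0346 q [ 0.14  0.51  1.6  -0.    1.03  0.16]
t 50.00 tcp [0.655  0.161  0.0461] xaxis deg 88.45 zax [ 0.001  0.    -1.   ] F [-0.7  0.8 -0.4] w 0.0347 q [0.14 0.51 1.6  0.   1.03 0.16]
tool delta [0.0001 0.001  0.0013] spin -0.05
```

View pics/ze2.png

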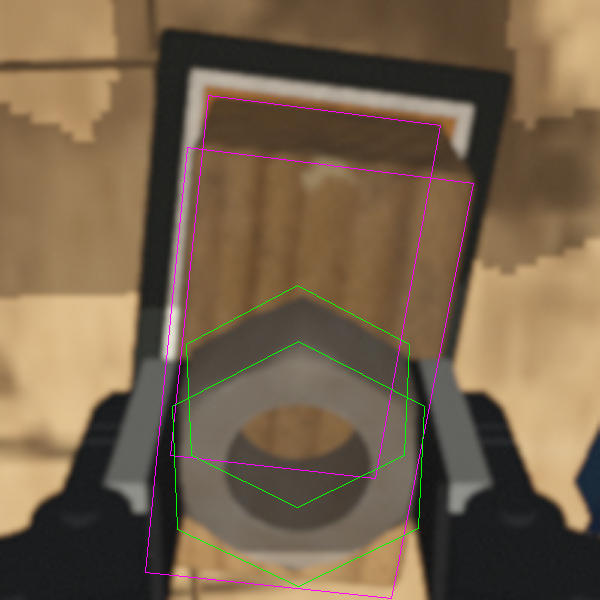

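Emit:
arm_command(
  commands=[
    [0,0.0007,0.0008,0],
    [0,0,0.0006,0],
    [0,0,0,0],
    [0,0,0,0],
    [0,0,0,0],
  ],
)

```text
clock: 50.5
tcp_pos: [0.6555, 0.1609, 0.0448]
orientation: [0.717, 0.698, 0.0, 0.0]
force: [-1.2, -0.4, 4.9]
gripper_width: 0.408
```

Emit:
arm_command(
  commands=[
    [0,0,0,0],
    [0,0,0,0],
    [0,0,0,0],
    [0,0,0,0],
    [0,0,0,0],
    [0,0,-0.015,0],
    [0,0,-0.03,0],
    [0,0,-0.045,0],
    [0,0,-0.045,0],
    [0,0,-0.045,0],
    [0,0,-0.045,0],
    [0,0,-0.03,0],
    [0,0,0,0],
    [0,0,0,0],
  ],
  hand=0.06,
)

```text
clock: 51.9
tcp_pos: [0.6555, 0.1609, 0.301]
orientation: [0.717, 0.697, 0.001, 0.001]
force: [-0.0, 0.4, -0.7]
gripper_width: 0.702
```

```bash
python3 look.py zf nut_center block_center tape_center jar_center; python3 -c "
from ov import *
ov('zf',[(('box',.045,.08,.004,.042),(.656,.160,np.radians(-9)),(255,0,255)),(('cyl',.0208,.062,.062,6),(.656,.160,np.radians(28.5)),(0,255,0))],(260,90,400,220),5,'pics/zf2.png')"
```

```text
t 51.90 tcp [0.6555 0.1609 0.301 ] xaxis deg 88.45 zax [ 0.003  0.    -1.   ] F [-0.   0.4 -0.7] w 0.0599 q [ 0.14  0.28  1.41 -0.    1.45  0.16]
nut_center [317.6 163.4  30.7  37.5] 0.87 [0.656 0.149 0.02 ]
nut_center [320.4 158.2  44.   65.7] 0.36 [0.659 0.156 0.02 ]
block_center [319.4 156.8  40.1  66.4] 0.64 [0.658 0.158 0.02 ]
tape_center [118.3 107.8  60.4  81.1] 0.86 [0.406 0.228 0.02 ]
```

View pics/zf.png

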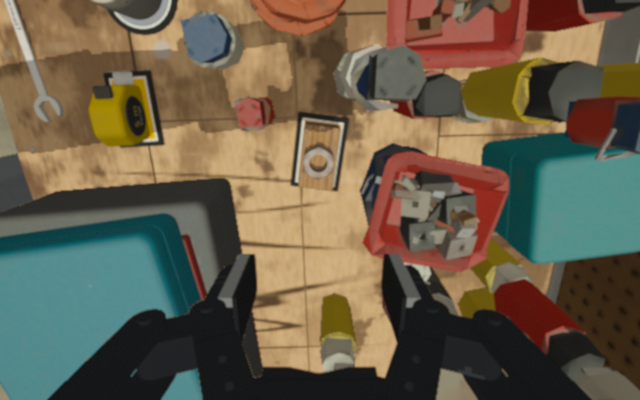

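View pics/zf2.png

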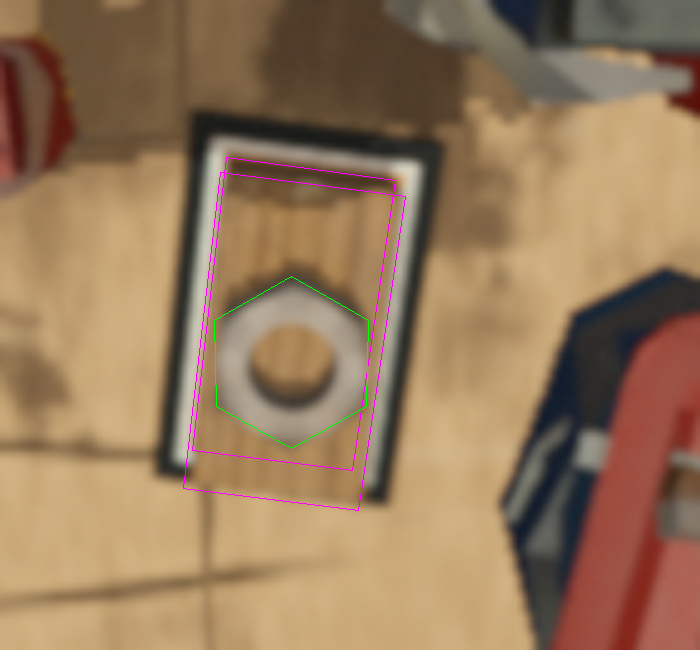

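```bash
python3 - <<'E'
from ov import *
t=(.4173,.2238,np.radians(1.2))
ov('i',[(('box',.062,.096,.004,.004),t,(255,0,255)),(('box',.038,.07,.004,.072),t,(0,255,0))],(280,100,360,200),5,'pics/f1.png')
ov('p',[(('cyl',.046,.004,.004,60),(.4475,.3593,0),(255,0,255)),(('cyl',.029,.08,.08,60),(.4475,.3593,0),(0,255,0))],(280,110,360,210),5,'pics/f2b.png')
cv2.imwrite('pics/fin.png',np.hstack([cv2.imread('pics/f1.png'),cv2.imread('pics/f2b.png')])); 
im=arm.camera('scene');cv2.imwrite('pics/scene2.png',im)
E
```

```text
(no output)
```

View pics/fin.png

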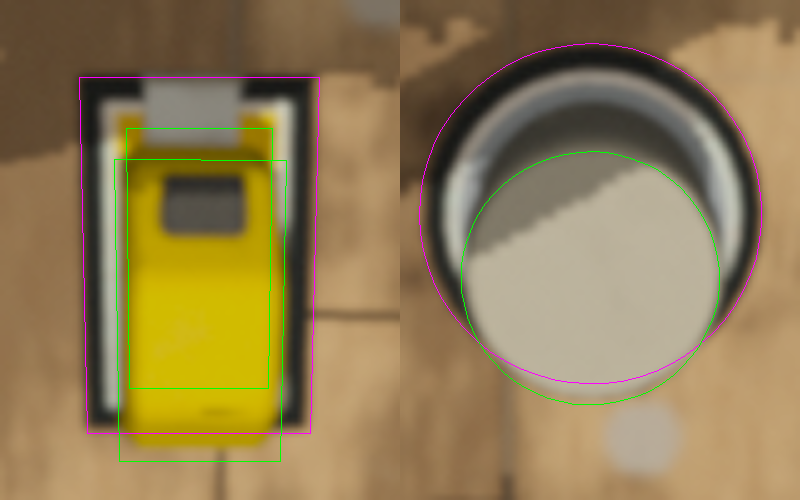

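View pics/scene2.png

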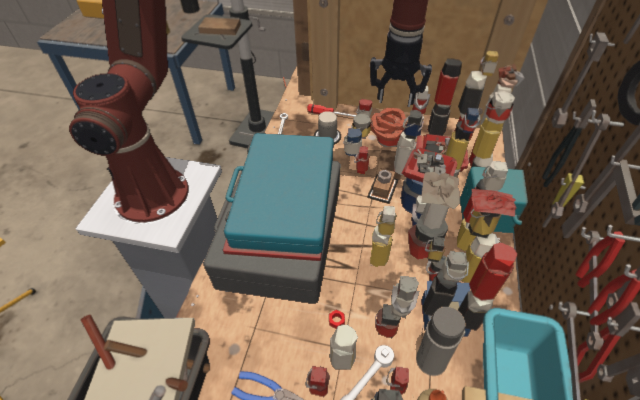

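```bash
python3 -c "
from h import *
st();print(arm.close_job());st()"
```

```text
t 52.20 tcp [0.6541 0.1607 0.2965] xaxis deg 88.45 zax [-0.004 -0.001 -1.   ] F [ 0.   0.2 -0.3] w 0.0599 q [ 0.14  0.28  1.42 -0.    1.45  0.16]
the job is handed in; nothing more can be done
None
the job is handed in; nothing more can be done
```

The kit is set out and the job handed in at about 52 s of the 131 s allowed, with the gripper raised clear of everything. The order was tape measure, grey jar, wooden block (let go), then the big nut on the block. The red nut and the orange-lidded jar were not touched.

What the last checks showed:
- **Tape measure:** standing on its edge in line with its pad. Images taken after I regripped it and nudged it 1 mm put it within about 1 mm of centre. An earlier overhead view had suggested up to 2.5 mm sideways, while the close-up showed about 0.5 mm; I put the difference down to a small camera tilt error.
- **Jar:** upright and within about 1 mm of the middle of the round outline.
- **Block:** within about 0.5 mm of centre and in line with the wood-brown outline, checked before the nut went on.
- **Nut:** flat on the middle of the block, within about 1 mm.
- **Measurement limit:** the pads measured about 3% smaller than their given sizes in the wrist camera. I therefore judged the final placings by how each thing sat against its outline rather than by absolute position.
- **Forces:** the highest reading I saw was about 11 N.

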